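# Load the test cell, gauge it and present the rod for reading

## Task

Drop the blue cartridge into the pocket of the test cell and swing the red lever fully shut over it. Then take the yellow-handled gauge rod, push it down the brass guide tube gently until its collar stops on the tube's mouth, draw it right out again, and hold it level with its tip at the reading point under the middle of the magnifier. Finish still holding the rod there, touching nothing else with it, and leave the other things on the bench alone.

Things in the scene. Friction and masses are not known exactly. Their poses are not given: they have to be found in the camera images.
- cell: Fixed test cell. Origin on the bench, z up, x from the guide tube's side towards the lever's pivot. Dark steel block, x = -5 to 135 mm, y = -50 to 50 mm, flat top 70 mm above the bench; aluminium base plate x = -75 to 175 mm, y = -60 to 60 mm, 8 mm thick. It carries the pocket, guide tube and lever.
- pocket (a point): Centre of the floor of the rectangular pocket in the cell's top, at cell x = 45, y = 0, z = 55 mm. The pocket is 45 mm along the cell's x, 35 mm along its y and 15 mm deep, open at the top.
- guide_tube: Brass tube fixed to the cell, 94 mm long, inclined 30 degrees to the bench. Origin: centre of its mouth, at cell x = -90, y = 0, z = 125 mm. Its z axis is the tube's axis, pointing up and out of the mouth, away from the cell (cell frame -0.866, 0, 0.5); the rod enters along -z. Bore 16 mm, funnelled to 25 mm over the first 13 mm; flat rim 34 mm across outside.
- lever (a joint): Red clamp lever on a vertical pivot at cell x = 115, y = 0. 0 = shut (hard stop), bar along the cell's -x over the pocket; grows as it opens, clockwise from above. At q the knob is at cell x = 115 - 107 cos q, y = 107 sin q mm. Stays where left; about 0.5 N at the knob moves it. Bar 14 mm wide, 93 to 101 mm above the bench, 3 mm over a seated cartridge.
- lever_knob (a point): Centre of the top of the lever's upright round red knob: 16 mm diameter, 35 mm tall, standing on the bar's end; its top is 136 mm above the bench.
- cartridge: Loose blue sample cartridge, a block 40 mm (its x) by 30 mm (its y) by 35 mm high, about 80 g, standing on the bench. Origin at the centre of its underside, z up. It goes into the pocket with its long side along the cell's x axis, either way round; seated, its top stands 20 mm above the cell's top.
- gauge_rod: Loose gauge rod, about 110 g, level in its cradle, axis 50 mm above the bench. Origin on the axis at the brass collar's front face; x points to the tip. Steel shaft 9 mm diameter, tip at x = 85 mm; collar 34 mm diameter, x = -8 to 0; yellow square handle 18 x 18 mm (faces square to its y and z), x = -108 to -8 mm. Grip the handle near x = -55 mm.
- rod_tip (a point): The gauge rod's rounded steel tip, on its axis, 85 mm in front of the collar.
- cradle: Fixed grey cradle of the rod; same heading, origin on the bench below the rod's origin. Base plate 60 mm wide, 8 mm thick, x = -122 to 42 mm. Two notched supports 36 mm wide: under the shaft, x = 12 to 24 mm, 55 mm high; under the handle's end, x = -108 to -94 mm, 49 mm high. Between them the handle is free beside and beneath. Lift straight up.
- magnifier: Fixed magnifier. Origin on the bench under the lens centre, z up, x towards its post. Level round lens in a white ring, 84 mm across, 219 to 231 mm above the bench; black foot x = 50 to 120 mm, y = -50 to 50 mm, 15 mm high; 14 mm post at x = 85 mm, 230 mm tall. Open from -x and both sides.
- reading_point (a point): Reading point in the air, straight under the centre of the magnifier's lens, 150 mm above the bench (69 mm below the ring).
- beaker: Bystander: small glass beaker, 64 mm across, 85 mm tall, standing on the bench. Origin at the centre of its underside.
- reagent_jar: Bystander: amber jar, 52 mm across, 70 mm tall. Origin at the centre of its underside.
- connector_box: Bystander: grey box 50 x 80 x 35 mm with three brass studs on top (45 mm in all). Origin at the centre of its underside.
Things that resemble listed ones, but are neither listed nor needed, are in the scene too. What is shaped like the gauge_rod but green or purple is not meant.

How it is judged:
By the outcome, as a careful person would: the job done as asked, in the order asked, and still so for the second after the job is handed in, while the arm keeps its last pose, push and grip.
It also fails if it takes over 72 s, if anything falls off the work surface, if the arm or the gripper's body presses on something with over 40 N, if the wrist force passes 120 N, or if a joint passes its speed limit or range.

## Robot

A 6-joint arm with a two-finger parallel gripper is mounted at the origin on the work surface. World frame = base frame: x ahead of the robot, y to its left, z up, the work surface at z = 0. Lengths are in m, angles in degrees, forces in N, time in s.
With the tool pointing down it reaches from about 0.25 to 0.725 m from the base axis. Payload 9.7 kg.
Tool frame: the origin (TCP) lies midway between the tips of the shut fingers; the grasp point (between the pads) lies 19 mm behind it (bot.hold_point_z is the distance from the TCP to the grasp point, in m); z points along the fingers, y is the line along which they close (so a half turn about z gives the same grasp; the last joint's range is limited). The gripper opens to 85 mm and grips with 20 to 120 N. Pads are 22 mm wide; open, the fingers measure 114 mm over their backs; the gripper's body (76 mm by 85 mm) begins 54 mm behind the grasp point. The pads swing forward as they close: fully open they stand 13 mm farther back than shut.
Start: joints at [71.677, 4.979, 10.078, 95.1, 0, 90], TCP at [0.173, 0.522, 0.231] pointing down, gripper open.
Joint ranges: [-179.16, 179.16], [-48.56, 103.87], [-65.8, 70.77], [-126.05, 130.52], [-82.76, 87.17], [-180, 180]. Speed limits (degrees/s): [127.2, 127.2, 147.25, 180, 180, 180].

## Interface

Orientations are given as [roll, pitch, yaw] about the fixed x, y, z axes, in that order (R = Rz(yaw) Ry(pitch) Rx(roll)).
In Python, from workcell import bot gives the robot as it stands.
- The arm moves only by the tool play_rows, never from a script. Its argument "steps" is a list that holds one entry, the list of rows, each a list of 4 numbers: the shift along the tool's x, y, z in m, then the turn about the tool's z in rad. In form: [[[tx, ty, tz, yaw], ...]]. A call has exactly 5 rows; each row shifts and turns the commanded pose from where the row before left it, along the tool's axes as they then stand; what a row does not reach is not made up. A row lasts 1/12 s, in which the tool goes at most 41.7 mm and 7.16 degrees, less where a joint would pass 70% of its speed; a pose out of reach is approached as far as the arm can. A call is refused whole if a number of a shift passes 0.0417 or a number of a turn 0.125, either way. A call with a gripper value outside its range is refused whole. "gripper" is the finger opening in m, from 0 to 0.0854, set as the call begins (left out, the last holds). The fingers move at their own pace and stop on an object; "squeeze" is the grip in N (left out, the last holds). Time passes only in rows, so rows that do not move let the fingers close, or fill a call up. It gives the time, the measured TCP pose, the force, the opening and the grip force at its end, in the units of the state.
- bot.get_obs(): the state, without advancing time (a new reading comes with each control period).
- bot.camera(name): name is "scene" or "top"; returns a dict with "img" (384x512x3 uint8, blue, green, red), "vfov" (degrees; the focal length in pixels is half the picture's height over the tangent of half this angle, whatever the lens; pixels are square), "cx", "cy" (the principal point, pixels), "D" ([k1, k2, p1, p2, k3] as OpenCV has them; the pictures are not rectified), "xyz" and "attitude" of the camera in the world. Camera axes: x right, y down, z forward; pixel columns grow to the right and rows downward; lengths in m; the calibration is good to about 2 mm. A picture is of the moment at which its call begins. There is no depth.
- bot.job_done(): hands the job in; it is judged then, once.
The state is a dict: "time": time; "q": joint angles; "qd": joint speeds; "joint_efforts": joint torques, N m; "ee_pos": TCP position; "tcp_rot": TCP orientation; "wrist_force": force on the tool from outside, world axes, zero at the start; "torque": the same for the moment, N m; "opening": finger opening in m; "grasp_force": force on a finger pad.
Only numpy, scipy, OpenCV 4.12 (cv2) and the standard library are available. Lean on these libraries where they do the work, as an engineer would, in place of code of your own. Each camera call takes 0.05 s, during which the arm holds its last target. There are 200 camera calls.

## Working session

There is one attempt and no reset: what is moved stays moved. The work goes in short steps, Python scripts to look and compute and a tool call to move; the robot and the scene stay as the last step left them, time stands still between calls to the robot, and variables do not carry over. Pictures are saved under pics/ and viewed, at most 10 in all, crops included, and the job is handed in when it is done.

Besides the shell and the picture viewer there is one more tool, called after ">>>" by a JSON object that holds its "op" and its "data", one argument or row to a line. play_rows: Moves the arm, as the interface text tells. Its arguments: {"type":"object","properties":{"steps":{"type":"array","items":{"type":"array","items":{"type":"array","items":{"type":"number"}}}},"gripper":{"type":"number"},"squeeze":{"type":"number"}},"required":["steps"]}

```bash
mkdir -p pics; ls; cat > h.py <<'E'
import numpy as np, cv2
from scipy.spatial.transform import Rotation as Ro
from workcell import bot
def shot(n):
    c=bot.camera(n); np.save(f'pics/{n}.npy',c,allow_pickle=True); return c
def load(n): return np.load(f'pics/{n}.npy',allow_pickle=True).item()
def KR(c):
    h,w=c['img'].shape[:2]; f=h/2/np.tan(np.radians(c['vfov'])/2)
    K=np.array([[f,0,c['cx']],[0,f,c['cy']],[0,0,1.]])
    return K,Ro.from_euler('xyz',c['attitude'],degrees=True).as_matrix(),np.array(c['xyz'],float),np.array(c['D'],float)
def ray(c,px):
    K,R,t,D=KR(c); p=cv2.undistortPoints(np.array(px,float).reshape(-1,1,2),K,D).reshape(-1,2)
    return t,np.c_[p,np.ones(len(p))]@R.T
def onz(c,px,z):
    t,d=ray(c,px); return t+d*((z-t[2])/d[:,2])[:,None]
def proj(c,P):
    K,R,t,D=KR(c); P=np.atleast_2d(np.array(P,float))
    rv=cv2.Rodrigues(R.T)[0]; return cv2.projectPoints(P,rv,-R.T@t,K,D)[0].reshape(-1,2)
E
python3 - <<'E'
from h import *
for n in('scene','top'):
    c=shot(n); print(n,c['vfov'],c['cx'],c['cy'],c['D'],c['xyz'],c['attitude'])
    cv2.imwrite(f'pics/{n}0.png',cv2.resize(c['img'],(800,600),interpolation=cv2.INTER_CUBIC))
o=bot.get_obs(); print(o)
E
```

```text
pics
scene 50.449489273192654 250.14035639664337 186.56768689305122 [-0.03481851  0.          0.          0.          0.        ] [1.4114152  0.03708293 0.73675108] [-125.1864062     1.37421257   94.46424173]
top 51.22476061005512 256.55850697049624 192.50208702258874 [-0.04176887  0.          0.          0.          0.        ] [ 0.46182896 -0.04536215  1.12741358] [-175.59864991   -1.30710441  -91.07080651]
{'time': 0.1, 'q': array([ 7.16764944e+01,  5.00821007e+00,  1.00385128e+01,  9.50995146e+01,
       -8.63638414e-04,  9.00005438e+01]), 'qd': array([-0.03540508,  0.0194611 ,  0.17841435,  0.01906993,  0.20060847,
        0.02092652]), 'joint_efforts': array([-3.93370410e-04, -5.21560943e+01,  4.65653980e+01,  1.59832049e-02,
        4.61375441e-05, -5.20693419e-06]), 'ee_pos': array([0.17284875, 0.52191431, 0.23064715]), 'tcp_rot': array([-1.79930788e+02,  8.64294622e-04,  1.61675952e+02]), 'wrist_force': array([-0.40906893, -0.35306812, -0.51195615]), 'torque': array([0.02490626, 0.00612774, 0.03015295]), 'grasp_force': 0.0, 'opening': 0.08575450526501838}
```

View pics/top0.png

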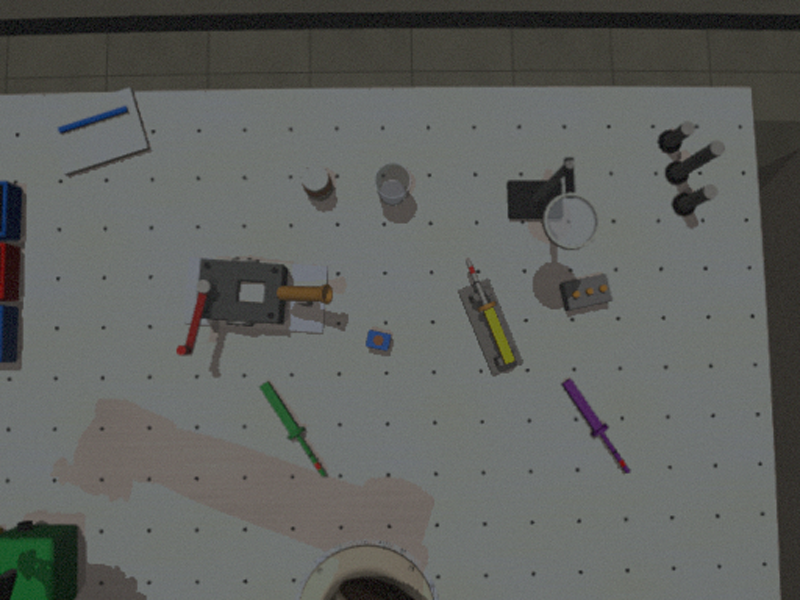

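View pics/scene0.png

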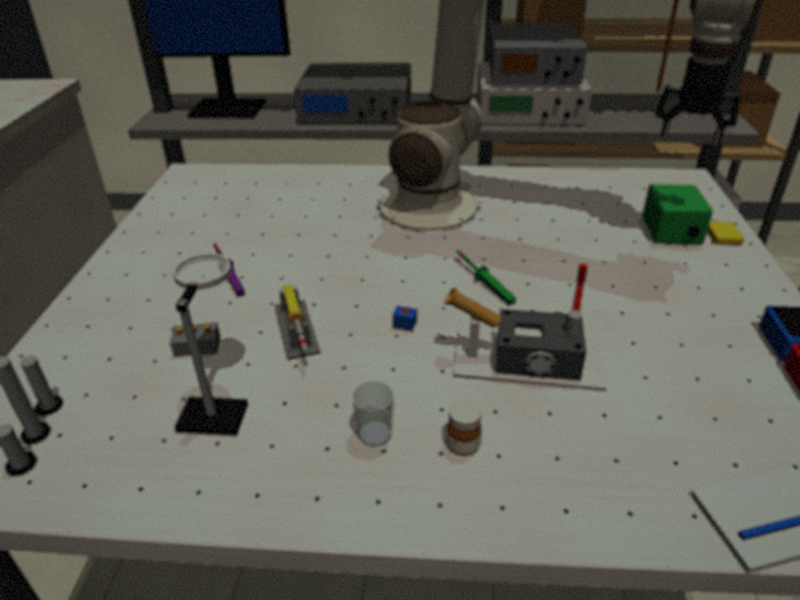

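Top view (800x600 px): candidates for the cartridge are the blue block at (379,341), the blue bins at (8,210) and (8,335), and the blue bar at (93,120). I choose the block. Candidates for the rod are yellow (497,320), green (295,430) and purple (597,425). I choose the yellow one in the cradle. The cell is at (243,290), its mouth at (328,295), the knob at (183,350) and the lens at (570,221). Next I'll take close crops.

```bash
python3 - <<'E'
from h import *
def crop(c,x0,y0,w,h,s):
    im=cv2.resize(c['img'][y0:y0+h,x0:x0+w],None,fx=s,fy=s,interpolation=cv2.INTER_CUBIC)
    im=cv2.convertScaleAbs(im,alpha=1.5)
    for x in range((x0+9)//10*10,x0+w,10):
        X=int((x+.5-x0)*s); cv2.line(im,(X,0),(X,6),(0,255,255),1); cv2.putText(im,str(x),(X-8,16),0,.33,(0,0,255),1)
    for y in range((y0+9)//10*10,y0+h,10):
        Y=int((y+.5-y0)*s); cv2.line(im,(0,Y),(6,Y),(0,255,255),1); cv2.putText(im,str(y),(8,Y+4),0,.33,(0,0,255),1)
    return im
t=load('top');s=load('scene')
cv2.imwrite('pics/c1.png',crop(t,108,155,145,85,5.5))
cv2.imwrite('pics/c2.png',crop(t,285,95,110,150,4)) 
a=crop(s,275,160,115,90,6.9); cv2.imwrite('pics/c3.png',a)
for n,c in(('top',t),('scene',s)):
    hsv=cv2.cvtColor(c['img'],cv2.COLOR_BGR2HSV)
    for k,lo,hi in(('blue',(105,120,50),(125,255,255)),('yel',(22,120,60),(34,255,255)),('red',(172,120,60),(180,255,255)),('red2',(0,150,60),(6,255,255))):
        m=cv2.inRange(hsv,lo,hi); N,l,st,ce=cv2.connectedComponentsWithStats(m)
        print(n,k,[(ce[i].round(1).tolist(),int(st[i,4]),cv2.minAreaRect(np.argwhere(l==i)[:,::-1].astype(np.float32))) for i in range(1,N) if st[i,4]>20])
E
```

```text
top blue [([58.9, 76.1], 160, ((59.16416931152344, 76.01595306396484), (3.5951287746429443, 44.57093048095703), 72.34988403320312)), ([2.3, 133.1], 121, ((2.0, 133.5), (35.0, 4.0), 90.0)), ([0.6, 212.2], 76, ((1.0, 213.0), (36.0, 2.0), 90.0)), ([241.7, 217.5], 102, ((241.63462829589844, 217.32693481445312), (13.924245834350586, 10.198039054870605), 11.309932708740234))]
top yel [([319.2, 214.7], 257, ((319.0862121582031, 214.4654998779297), (37.32476043701172, 7.242117881774902), 68.19859313964844))]
top red []
top red2 [([1.0, 169.3], 75, ((1.5, 170.0), (30.0, 3.0), 90.0)), ([125.1, 204.0], 108, ((125.20589447021484, 204.67648315429688), (4.123105525970459, 33.22737503051758), 14.03624439239502))]
scene blue [([207.6, 65.5], 276, ((208.0, 65.5), (28.0, 9.0), 0.0)), ([258.5, 203.5], 140, ((258.2884521484375, 203.05770874023438), (13.532013893127441, 12.551432609558105), 11.309932708740234)), ([500.7, 209.0], 126, ((501.38458251953125, 207.5769500732422), (29.67646026611328, 7.765801906585693), 56.30992889404297)), ([493.0, 337.3], 190, ((492.7059326171875, 337.32354736328125), (4.850711822509766, 38.56315994262695), 75.96376037597656))]
scene yel [([463.8, 148.4], 232, ((463.4970703125, 148.53823852539062), (21.628416061401367, 13.575282096862793), 4.39870548248291)), ([186.0, 191.7], 127, ((185.8207550048828, 191.12266540527344), (17.71950912475586, 7.829551696777344), 74.05460357666016))]
scene red []
scene red2 [([370.5, 184.3], 79, ((370.7340393066406, 183.03744506835938), (3.5942840576171875, 28.7542724609375), 9.090277671813965))]
```

View pics/c1.png

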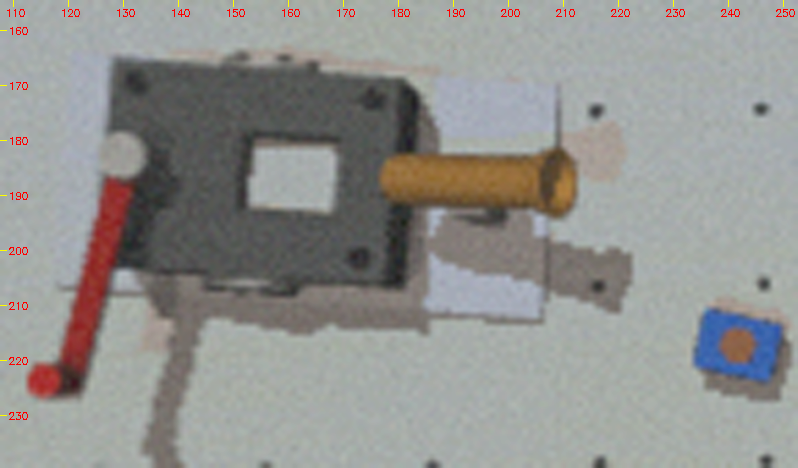

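View pics/c2.png

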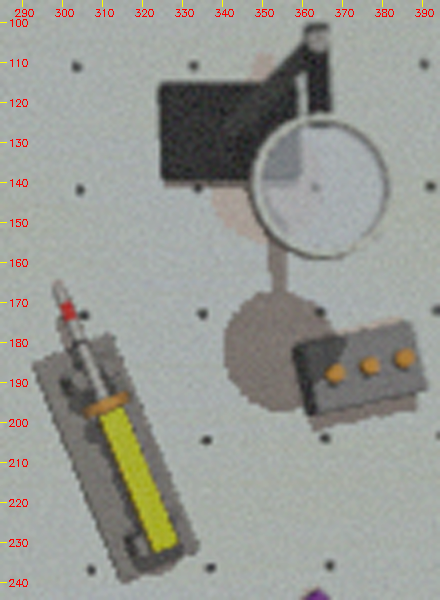

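View pics/c3.png

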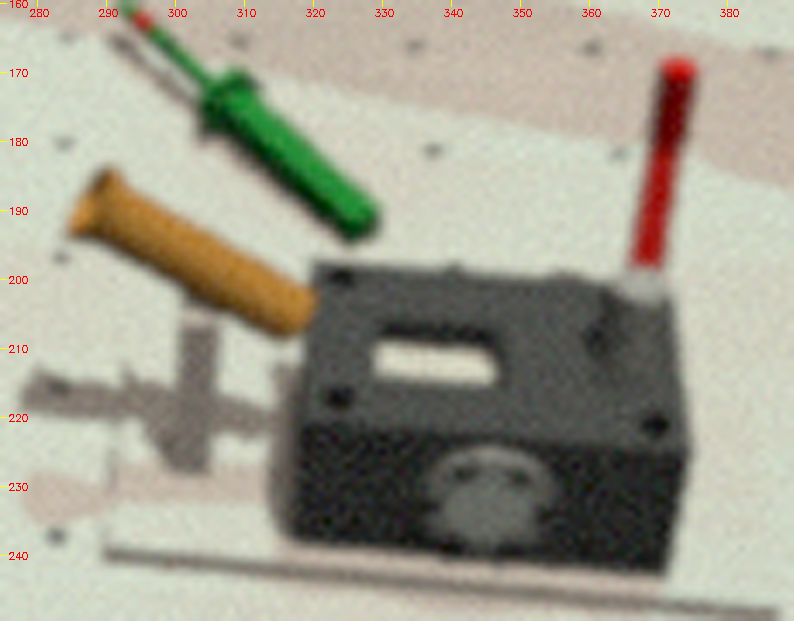

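Crops (raw px): the block is cornered at (128.5,165)–(179,206), with the pocket around (160.5,186). The mouth is at (209.5,187.5) and the knob at (115.2,223.7). The cartridge, blue with an orange dot, is at (241.6,217.3). The yellow rod's tip is at (298.5,165.5) with its collar at (310.5,195.5), and the lens is at (364.5,141.5). The scene view agrees.

```bash
cat > fit.py <<'E'
from h import *
from scipy.optimize import least_squares
t=load('top');s=load('scene')
def W(p,L):
    a=p[2]; L=np.atleast_2d(L); c,s_=np.cos(a),np.sin(a)
    return np.c_[p[0]+c*L[:,0]-s_*L[:,1],p[1]+s_*L[:,0]+c*L[:,1],L[:,2]]
def fit(p0,obs):
    P=[(c,np.array([o[0] for o in ob])/1000.,np.array([o[1] for o in ob])) for c,ob in obs]
    f=lambda p:np.concatenate([(proj(c,W(p,L))-u).ravel() for c,L,u in P])
    r=least_squares(f,p0,loss='soft_l1'); 
    for c,L,u in P: print((proj(c,W(r.x,L))-u).round(1).tolist())
    print(np.r_[r.x[:2].round(4),np.degrees(r.x[2]).round(2)]); return r.x
E
python3 - <<'E'
from fit import *
ct=[((135,-50,70),(128.5,165)),((-5,-50,70),(181.5,168.7)),((-5,50,70),(179,206.3)),((22.5,-17.5,70),(169.5,180)),((22.5,17.5,70),(168.5,194)),((67.5,-17.5,70),(152.5,178.3)),((67.5,17.5,70),(151.5,192.5)),((-90,0,125),(209.5,187.5)),((-75,-60,8),(209.3,169.5)),((-75,60,8),(206.5,212.7))]
cs=[((-5,-50,70),(318.5,220.5)),((135,-50,70),(374,225)),((-5,50,70),(320,197.5)),((22.5,17.5,70),(330,207.5)),((67.5,17.5,70),(344.5,208.5)),((67.5,-17.5,70),(347,215.5)),((22.5,-17.5,70),(328.5,214)),((-90,0,125),(287.5,189))]
p0=[.5,.13,1.5]
fit(p0,[(t,ct)]);fit(p0,[(s,cs)]);p=fit(p0,[(t,ct),(s,cs)])
k=onz(t,[(115.2,223.7)],.136)[0]; k2=onz(s,[(372.8,170)],.136)[0]; print('knob',k,k2)
pv=W(p,[[.115,0,.136]])[0]
for kk in(k,k2):
    d=kk-pv; c,q=np.cos(p[2]),np.sin(p[2]); lx,ly=c*d[0]+q*d[1],-q*d[0]+c*d[1]; print(np.hypot(lx,ly),'q',np.degrees(np.arctan2(ly,-lx)))
print('cart')
fit([.4,0,-1.7],[(t,[((20,15,35),(234,221)),((20,-15,35),(236,211)),((-20,15,35),(247.5,223.8)),((-20,-15,35),(249.3,213.5)),((0,0,35),(241.65,217.4))]) ] )
print('cart scene', onz(s,[(258.5,200.5)],.035))
print('rod')
fit([.45,-.15,.3],[(t,[((85,0,50),(298.5,165.5)),((-4,0,50),(310.8,195.6)),((-58,0,59),(319.1,214.5)),((-108,0,59),(324,232))])])
fit([.45,-.15,.3],[(s,[((85,0,50),(193.7,227.5)),((-58,0,57),(186,191.7))])])
print('lens',onz(t,[(364.5,141.5)],.228),onz(s,[(129.9,173.4)],.226),'post',onz(t,[(363.5,104)],.23),'foot',onz(t,[(324,115),(325,139.5)],.015))
E
```

```text
[[-0.1, 0.2], [-0.5, -0.1], [-1.0, -0.1], [0.2, 0.1], [0.1, -0.7], [0.2, 0.7], [0.1, -0.3], [0.1, 0.1], [0.5, 0.3], [0.2, -0.3]]
[ 0.5602  0.1375 85.28  ]
[[-0.7, 0.5], [0.8, 1.4], [-0.5, 0.0], [-0.6, -1.8], [2.3, -1.3], [-0.1, 0.1], [0.6, -0.1], [-0.6, -0.0]]
[ 0.563  0.14  84.16 ]
[[-0.3, -0.2], [-0.8, -0.3], [-1.4, -0.3], [-0.2, -0.2], [-0.3, -1.0], [-0.1, 0.4], [-0.3, -0.7], [-0.2, -0.0], [0.2, 0.1], [-0.3, -0.5]]
[[-1.1, -0.0], [0.2, 0.3], [-1.5, -0.5], [-1.3, -2.4], [1.4, -2.0], [-0.7, -0.7], [0.0, -0.7], [-1.3, -0.2]]
[ 0.5609  0.1384 85.08  ]
knob [0.46658525 0.28013689 0.136     ] [0.47126812 0.28012483 0.136     ]
0.10769102786280457 q 99.69970695231403
0.10316344662296399 q 100.34985001919914
cart
[[-0.6, 0.3], [-0.4, -0.5], [0.3, 0.4], [0.7, -0.2], [0.0, -0.1]]
[ 4.7840e-01 -3.0100e-02 -2.8209e+02]
cart scene [[ 0.48777902 -0.0280226   0.035     ]]
rod
[[0.3, -0.3], [-0.3, 0.2], [-0.9, -0.0], [0.9, 0.0]]
[ 0.5365 -0.216  19.36  ]
[[-0.1, -0.9], [0.1, 1.4]]
[ 0.5464 -0.2152 19.15  ]
lens [[ 0.64401521 -0.31746965  0.228     ]] [[ 0.64941094 -0.31424576  0.226     ]] post [[ 0.73161753 -0.31835599  0.23      ]] foot [[ 0.76504565 -0.26855099  0.015     ]
 [ 0.69421441 -0.26899479  0.015     ]]
```

>>> {"op": "play_rows", "data": {
  "steps": [
    [[-0.0232,-0.0214,0,0],[-0.0232,-0.0214,0,0],[-0.0232,-0.0214,0,0],[-0.0232,-0.0214,0,0],[-0.0232,-0.0214,0,0]]
  ]
}}

```text
time: 0.52
ee_pos: [0.2496, 0.3827, 0.2309]
tcp_rot: [-180.0, -0.0, 161.7]
wrist_force: [0.3, 0.6, 0.4]
opening: 0.0853
grasp_force: 0.0
```

>>> {"op": "play_rows", "data": {
  "steps": [
    [[-0.0232,-0.0214,0,0],[-0.0232,-0.0214,0,0],[-0.0232,-0.0214,0,0],[-0.0232,-0.0214,0,0],[-0.0232,-0.0214,0,0]]
  ]
}}

```text
time: 0.93
ee_pos: [0.3261, 0.2445, 0.2311]
tcp_rot: [-180.0, -0.0, 161.7]
wrist_force: [0.7, 0.2, -0.6]
opening: 0.0853
grasp_force: 0.0
```

>>> {"op": "play_rows", "data": {
  "steps": [
    [[-0.0232,-0.0214,0,0],[-0.0232,-0.0214,0,0],[-0.0232,-0.0214,0,0],[-0.0232,-0.0214,0,0],[-0.0232,-0.0214,0,0]]
  ]
}}

```text
time: 1.35
ee_pos: [0.4027, 0.1064, 0.2312]
tcp_rot: [-180.0, -0.0, 161.7]
wrist_force: [0.6, 0.7, 0.0]
opening: 0.0856
grasp_force: 0.0
```

>>> {"op": "play_rows", "data": {
  "steps": [
    [[-0.0232,-0.0214,0,0],[-0.0232,-0.0214,0,0],[-0.0232,-0.0214,0,0],[-0.0232,-0.0214,0,0],[-0.0232,-0.0214,0,0]]
  ]
}}

```text
time: 1.77
ee_pos: [0.4792, -0.0317, 0.231]
tcp_rot: [-180.0, -0.0, 161.7]
wrist_force: [0.1, 1.6, 0.3]
opening: 0.0856
grasp_force: 0.0
```

>>> {"op": "play_rows", "data": {
  "steps": [
    [[0,0,0.008,0.0975],[0,0,0.008,0.0975],[0,0,0.008,0.0975],[0,0,0.008,0.0975],[0,0,0.008,0.0975]]
  ]
}}

```text
time: 2.18
ee_pos: [0.4786, -0.0302, 0.1905]
tcp_rot: [-180.0, -0.0, 133.4]
wrist_force: [0.1, -1.0, -0.0]
opening: 0.0854
grasp_force: 0.0
```

>>> {"op": "play_rows", "data": {
  "steps": [
    [[0,0,0.008,0.0975],[0,0,0.008,0.0975],[0,0,0.008,0.0975],[0,0,0.008,0.0975],[0,0,0.008,0.0975]]
  ]
}}

```text
time: 2.6
ee_pos: [0.4786, -0.0301, 0.1505]
tcp_rot: [-180.0, -0.0, 105.5]
wrist_force: [-0.1, 0.4, -0.6]
opening: 0.0855
grasp_force: 0.0
```

>>> {"op": "play_rows", "data": {
  "steps": [
    [[0,0,0.008,0.0975],[0,0,0.008,0.0975],[0,0,0.008,0.0975],[0,0,0.008,0.0975],[0,0,0.008,0.0975]]
  ]
}}

```text
time: 3.02
ee_pos: [0.4786, -0.0301, 0.1105]
tcp_rot: [-180.0, 0.0, 77.6]
wrist_force: [-0.0, 0.1, 0.2]
opening: 0.0856
grasp_force: 0.0
```

>>> {"op": "play_rows", "data": {
  "steps": [
    [[0,0,0.02,0],[0,0,0.02,0],[0,0,0.02,0],[0,0,0.02,0],[0,0,0.0165,0]]
  ]
}}

```text
time: 3.43
ee_pos: [0.4781, -0.03, 0.013]
tcp_rot: [-179.9, 0.0, 77.9]
wrist_force: [-1.2, 0.7, -0.4]
opening: 0.0857
grasp_force: 0.0
```

>>> {"op": "play_rows", "data": {
  "steps": [
    [[0,0,0,0],[0,0,0,0],[0,0,0,0],[0,0,0,0],[0,0,0,0]]
  ],
  "gripper": 0.02,
  "squeeze": 30
}}

```text
time: 3.85
ee_pos: [0.4797, -0.0301, 0.0162]
tcp_rot: [179.9, -0.0, 77.9]
wrist_force: [0.3, -0.2, -0.5]
opening: 0.0293
grasp_force: 30.2
```

>>> {"op": "play_rows", "data": {
  "steps": [
    [[0,0,0,0],[0,0,0,0],[0,0,0,0],[0,0,0,0],[0,0,0,0]]
  ]
}}

```text
time: 4.27
ee_pos: [0.4797, -0.0301, 0.0162]
tcp_rot: [179.9, -0.0, 77.9]
wrist_force: [-1.0, 0.2, 6.2]
opening: 0.0297
grasp_force: 31.1
```

>>> {"op": "play_rows", "data": {
  "steps": [
    [[0,0,-0.02,0],[0,0,-0.03,0],[0,0,-0.03,0],[0,0,-0.03,0],[0,0,-0.02,0]]
  ]
}}

```text
time: 4.68
ee_pos: [0.4794, -0.0301, 0.1481]
tcp_rot: [179.8, -0.0, 77.9]
wrist_force: [0.0, 0.3, -0.3]
opening: 0.0295
grasp_force: 30.3
```

```bash
python3 - <<'E'
from h import *
print(bot.get_obs()['ee_pos'],bot.get_obs()['tcp_rot'])
t=shot('top');s=shot('scene')
a=cv2.resize(t['img'][170:270,190:290],None,fx=4,fy=4,interpolation=2);b=cv2.resize(s['img'][120:220,210:310],None,fx=4,fy=4,interpolation=2)
cv2.imwrite('pics/g1.png',cv2.convertScaleAbs(np.hstack([a,b]),alpha=1.4))
E
```

```text
[ 0.47941561 -0.03008861  0.14814657] [ 1.79823542e+02 -2.71362629e-02  7.78829294e+01]
```

View pics/g1.png

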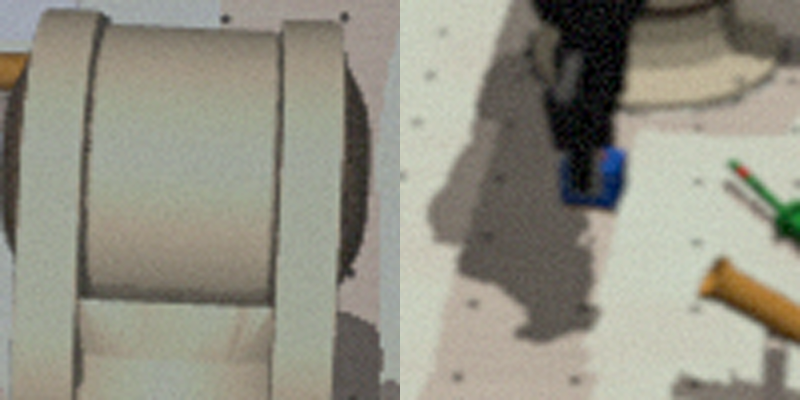

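The cartridge is gripped: its blue front face spans x≈250–263 px with the finger centred on it (256). Now I carry it over the pocket.

>>> {"op": "play_rows", "data": {
  "steps": [
    [[0,0,-0.008,-0.0256],[0,0,-0.008,-0.0256],[0,0,-0.008,-0.0256],[0,0,-0.008,-0.0256],[0,0,-0.008,-0.0256]]
  ]
}}

```text
time: 5.2
ee_pos: [0.4786, -0.0301, 0.1844]
tcp_rot: [-179.9, 0.0, 85.3]
wrist_force: [-0.3, -0.3, -1.0]
opening: 0.0292
grasp_force: 30.2
```

>>> {"op": "play_rows", "data": {
  "steps": [
    [[0.022,0.0066,0,0],[0.022,0.0066,0,0],[0.022,0.0066,0,0],[0.022,0.0066,0,0],[0.022,0.0066,0,0]]
  ]
}}

```text
time: 5.62
ee_pos: [0.5209, 0.0778, 0.184]
tcp_rot: [-180.0, 0.0, 85.2]
wrist_force: [-0.2, -1.3, -0.2]
opening: 0.0294
grasp_force: 30.3
```

>>> {"op": "play_rows", "data": {
  "steps": [
    [[0.022,0.0066,0,0],[0.022,0.0066,0,0],[0.022,0.0066,0,0],[0.022,0.0066,0,0],[0.022,0.0066,0,0]]
  ]
}}

```text
time: 6.03
ee_pos: [0.563, 0.1848, 0.1838]
tcp_rot: [-179.9, 0.0, 85.2]
wrist_force: [1.0, -0.1, -0.8]
opening: 0.0295
grasp_force: 30.3
```

>>> {"op": "play_rows", "data": {
  "steps": [
    [[0,0,0.025,0],[0,0,0.025,0],[0,0,0.02,0],[0,0,0.02,0],[0,0,0,0]]
  ]
}}

```text
time: 6.45
ee_pos: [0.5606, 0.183, 0.0895]
tcp_rot: [-179.6, 0.2, 85.2]
wrist_force: [-1.1, 0.6, -1.2]
opening: 0.0293
grasp_force: 30.2
```

```bash
python3 - <<'E'
from h import *
print(bot.get_obs()['ee_pos'],bot.get_obs()['tcp_rot'])
s=shot('scene')
im=s['img'][165:245,300:400]; 
b=cv2.convertScaleAbs(cv2.resize(im,None,fx=7,fy=7,interpolation=2),alpha=1.6)
cv2.imwrite('pics/g2.png',b)
E
```

```text
[0.56062807 0.18301114 0.08952046] [-1.79615971e+02  1.62679037e-01  8.52267154e+01]
```

View pics/g2.png

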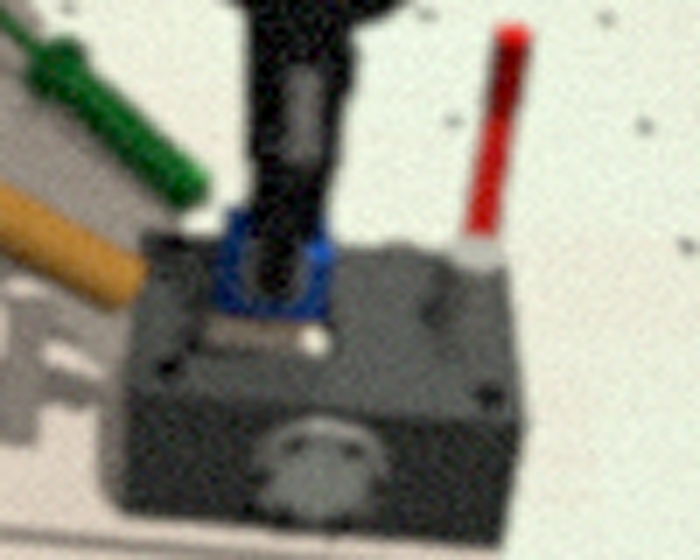

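```bash
python3 - <<'E'
from fit import *
o=bot.get_obs(); print(o['ee_pos'],o['tcp_rot'],o['q'])
e=o['ee_pos']; a=np.radians(85.2)
def show(n,p,L): print(n,((proj(s,W(p,np.array(L)/1000.))-[300,165]+.5)*7).round().tolist())
for z in(70,75,80,85): show(f'cart front bottom z{z}',[e[0],e[1],a],[(-20,-15,z),(20,-15,z)])
show('pocket near',[.5602,.1375,np.radians(85.28)],[(22.5,-17.5,70),(67.5,-17.5,70)])
show('block',[.5602,.1375,np.radians(85.28)],[(-5,-50,70),(135,-50,70),(-5,50,70),(135,50,70)])
E
```

```text
[0.56138178 0.1831996  0.0920947 ] [-1.79741870e+02  1.10056875e-01  8.52205147e+01] [ 1.80739790e+01  1.03070251e+01  5.95626513e-01  8.05692122e+01
 -1.16522533e-03  1.12853715e+02]
cart front bottom z70 [[210.0, 332.0], [319.0, 341.0]]
cart front bottom z75 [[211.0, 322.0], [321.0, 331.0]]
cart front bottom z80 [[212.0, 311.0], [322.0, 320.0]]
cart front bottom z85 [[213.0, 301.0], [324.0, 309.0]]
pocket near [[201.0, 340.0], [325.0, 350.0]]
block [[123.0, 390.0], [521.0, 423.0], [130.0, 226.0], [499.0, 254.0]]
```

>>> {"op": "play_rows", "data": {
  "steps": [
    [[-0.0004,0.003,0,0],[0,0,0.002,0],[0,0,0.002,0],[0,0,0,0],[0,0,0,0]]
  ]
}}

```text
time: 6.92
ee_pos: [0.5661, 0.183, 0.0913]
tcp_rot: [180.0, -0.0, 85.2]
wrist_force: [0.6, -0.1, 0.1]
opening: 0.0294
grasp_force: 30.2
```

>>> {"op": "play_rows", "data": {
  "steps": [
    [[0,0,0.002,0],[0,0,0.002,0],[0,0,0.002,0],[0,0,0,0],[0,0,0,0]]
  ]
}}

```text
time: 7.33
ee_pos: [0.5658, 0.183, 0.0846]
tcp_rot: [-180.0, 0.0, 85.2]
wrist_force: [-0.3, -0.1, -1.0]
opening: 0.0296
grasp_force: 30.2
```

>>> {"op": "play_rows", "data": {
  "steps": [
    [[-0.0001,0.001,0,0],[0,0,0.002,0],[0,0,0.002,0],[0,0,0.001,0],[0,0,0,0]]
  ]
}}

```text
time: 7.75
ee_pos: [0.5674, 0.183, 0.0828]
tcp_rot: [179.8, -0.1, 85.2]
wrist_force: [-6.7, -2.4, 19.2]
opening: 0.0292
grasp_force: 32.6
```

```bash
python3 - <<'E'
from h import *
o=bot.get_obs();print(o['ee_pos'],o['wrist_force'])
s=shot('scene')
im=s['img'][165:245,300:400]; 
cv2.imwrite('pics/g3.png',cv2.convertScaleAbs(cv2.resize(im,None,fx=7,fy=7,interpolation=2),alpha=1.6))
E
```

```text
[0.56741551 0.18296636 0.08278659] [-6.72167841 -2.39632359 19.19575018]
```

View pics/g3.png

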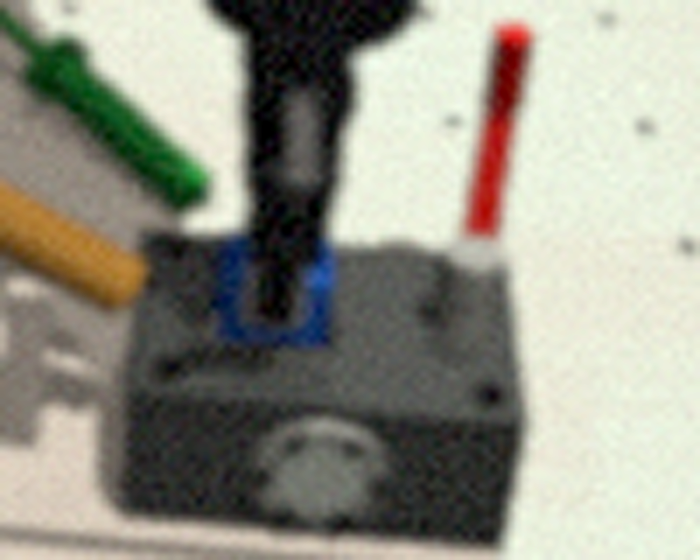

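The cartridge stops on the rim. Its front edge spans 217–329 px and the pocket about 205–333, so it sits roughly 2 mm too far towards +y. I'll lift, correct and retry.

>>> {"op": "play_rows", "data": {
  "steps": [
    [[0,0,-0.005,0],[-0.002,-0.002,0,0],[0,0,0,0],[0,0,0,0],[0,0,0,0]]
  ]
}}

```text
time: 8.22
ee_pos: [0.5645, 0.1809, 0.0842]
tcp_rot: [-180.0, 0.0, 85.2]
wrist_force: [-0.2, 0.2, 0.5]
opening: 0.0293
grasp_force: 30.3
```

>>> {"op": "play_rows", "data": {
  "steps": [
    [[0,0,0.002,0],[0,0,0.002,0],[0,0,0.002,0],[0,0,0,0],[0,0,0,0]]
  ]
}}

```text
time: 8.63
ee_pos: [0.5646, 0.1811, 0.0784]
tcp_rot: [-180.0, -0.0, 85.2]
wrist_force: [-0.6, 1.1, -1.3]
opening: 0.0293
grasp_force: 30.2
```

>>> {"op": "play_rows", "data": {
  "steps": [
    [[0,0,0.0015,0],[0,0,0.0015,0],[0,0,0,0],[0,0,0,0],[0,0,0,0]]
  ]
}}

```text
time: 9.05
ee_pos: [0.5648, 0.1811, 0.0757]
tcp_rot: [180.0, -0.0, 85.2]
wrist_force: [1.3, 2.8, -2.0]
opening: 0.029
grasp_force: 30.1
```

>>> {"op": "play_rows", "data": {
  "steps": [
    [[0,0,0,0],[0,0,0,0],[0,0,0,0],[0,0,0,0],[0,0,0,0]]
  ],
  "gripper": 0.06
}}

```text
time: 9.47
ee_pos: [0.5647, 0.1809, 0.0758]
tcp_rot: [180.0, 0.0, 85.2]
wrist_force: [-0.2, 0.5, 0.2]
opening: 0.0597
grasp_force: 0.0
```

>>> {"op": "play_rows", "data": {
  "steps": [
    [[0,0,-0.01,0],[0,0,-0.02,0],[0,0,-0.03,0],[0,0,-0.03,0],[0,0,-0.03,0]]
  ]
}}

```text
time: 9.88
ee_pos: [0.5644, 0.1809, 0.198]
tcp_rot: [180.0, -0.0, 85.2]
wrist_force: [0.1, 0.0, 0.8]
opening: 0.0595
grasp_force: 0.0
```

```bash
python3 - <<'E'
from fit import *
o=bot.get_obs();print(o['ee_pos'],o['wrist_force'])
s=shot('scene')
im=s['img'][165:245,300:400]; hsv=cv2.cvtColor(s['img'],cv2.COLOR_BGR2HSV)
m=cv2.inRange(hsv[180:240,310:360],(100,100,30),(128,255,255)); y,x=np.nonzero(m); print('blue',x.min()+310,x.max()+310,y.min()+180,y.max()+180,len(x))
c=[.5620,.138,np.radians(85.2)]
for z in(70,75,80): print(z,proj(s,W(c,np.array([(25,-15,z),(65,-15,z),(25,15,z+35-15*0),(65,15,z+35)])/1000.)).round(1).tolist())
print('seated top',proj(s,W(c,np.array([(25,-15,90),(65,-15,90),(25,15,90),(65,15,90)])/1000.)).round(1).tolist())
cv2.imwrite('pics/g4.png',cv2.convertScaleAbs(cv2.resize(im,None,fx=7,fy=7,interpolation=2),alpha=1.6))
E
```

```text
[0.56442631 0.18088431 0.19795112] [0.06972005 0.03548874 0.78513853]
blue 329 346 201 214 198
70 [[329.4, 213.1], [345.2, 214.3], [330.7, 195.3], [346.4, 196.5]]
75 [[329.6, 211.5], [345.4, 212.8], [330.9, 193.8], [346.6, 194.9]]
80 [[329.8, 210.0], [345.6, 211.3], [331.0, 192.2], [346.8, 193.4]]
seated top [[330.1, 207.0], [346.0, 208.2], [330.2, 199.9], [345.7, 201.1]]
```

View pics/g4.png

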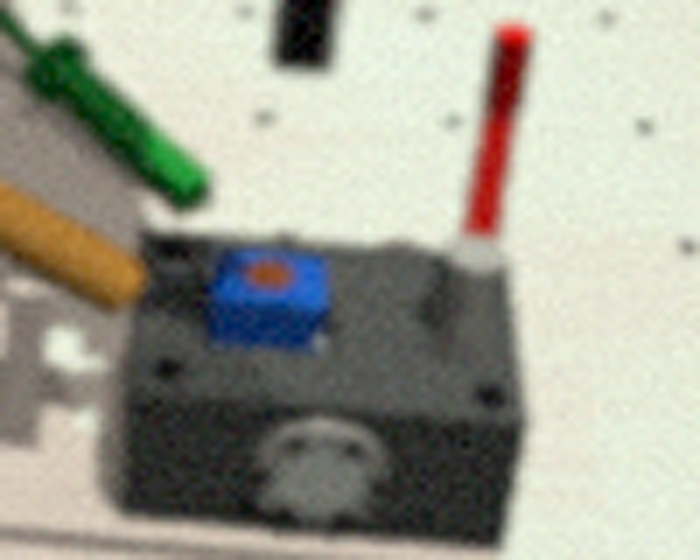

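The cartridge is seated: about 20 mm shows above the block and its front edge runs (212,345)–(326,347). Next I cage the knob between the fingers.

>>> {"op": "play_rows", "data": {
  "steps": [
    [[0.0181,-0.0211,0,0],[0.0181,-0.0211,0,0],[0.0181,-0.0211,0,0],[0.0181,-0.0211,0,0],[0.0181,-0.0211,0,0]]
  ],
  "gripper": 0.04
}}

```text
time: 10.35
ee_pos: [0.4662, 0.2807, 0.1965]
tcp_rot: [180.0, -0.0, 85.2]
wrist_force: [-0.1, 0.4, 0.9]
opening: 0.0399
grasp_force: 0.0
```

>>> {"op": "play_rows", "data": {
  "steps": [
    [[0,0,0,-0.0925],[0,0,0,-0.0925],[0,0,0,-0.0925],[0,0,0,-0.0925],[0,0,0,-0.0925]]
  ]
}}

```text
time: 10.77
ee_pos: [0.4671, 0.2801, 0.1965]
tcp_rot: [180.0, -0.0, 112.0]
wrist_force: [-0.1, 0.3, -0.1]
opening: 0.0403
grasp_force: 0.0
```

>>> {"op": "play_rows", "data": {
  "steps": [
    [[0,0,0,-0.0925],[0,0,0,-0.0925],[0,0,0,-0.0925],[0,0,0,-0.0925],[0,0,0,-0.0925]]
  ]
}}

```text
time: 11.18
ee_pos: [0.4672, 0.28, 0.1965]
tcp_rot: [180.0, 0.0, 138.5]
wrist_force: [0.0, -0.6, -0.4]
opening: 0.0397
grasp_force: 0.0
```

>>> {"op": "play_rows", "data": {
  "steps": [
    [[0,0,0,-0.0925],[0,0,0,-0.0925],[0,0,0,-0.0925],[0,0,0,-0.0925],[0,0,0,-0.0925]]
  ]
}}

```text
time: 11.6
ee_pos: [0.4672, 0.28, 0.1965]
tcp_rot: [180.0, 0.0, 165.0]
wrist_force: [0.3, 0.5, 0.2]
opening: 0.0402
grasp_force: 0.0
```

>>> {"op": "play_rows", "data": {
  "steps": [
    [[0,0,0,0],[0,0,0,0],[0,0,0.015,0],[0,0,0.015,0],[0,0,0.015,0]]
  ]
}}

```text
time: 12.02
ee_pos: [0.4673, 0.2801, 0.1507]
tcp_rot: [180.0, 0.0, 164.5]
wrist_force: [-0.6, 0.8, -0.2]
opening: 0.04
grasp_force: 0.0
```

>>> {"op": "play_rows", "data": {
  "steps": [
    [[0,0,0.012,0],[0,0,0.012,0],[0,0,0.012,0],[0,0,0.005,0],[0,0,0,0]]
  ]
}}

```text
time: 12.43
ee_pos: [0.4666, 0.2797, 0.1084]
tcp_rot: [-179.9, -0.1, 164.7]
wrist_force: [-0.4, 0.1, -0.4]
opening: 0.04
grasp_force: 0.0
```

>>> {"op": "play_rows", "data": {
  "steps": [
    [[-0.0004,-0.0093,0,-0.0875],[-0.0004,-0.0093,0,-0.0875],[-0.0004,-0.0093,0,-0.0875],[-0.0004,-0.0093,0,-0.0875],[-0.0004,-0.0093,0,-0.0875]]
  ]
}}

```text
time: 12.85
ee_pos: [0.4652, 0.2337, 0.1107]
tcp_rot: [180.0, 0.1, -170.0]
wrist_force: [1.3, 0.4, -0.6]
opening: 0.04
grasp_force: 0.2
```

>>> {"op": "play_rows", "data": {
  "steps": [
    [[-0.0004,-0.0093,0,-0.0875],[-0.0004,-0.0093,0,-0.0875],[-0.0004,-0.0093,0,-0.0875],[-0.0004,-0.0093,0,-0.0875],[-0.0004,-0.0093,0,-0.0875]]
  ]
}}

```text
time: 13.27
ee_pos: [0.4829, 0.1909, 0.1108]
tcp_rot: [-180.0, 0.1, -144.9]
wrist_force: [-0.1, 0.4, 0.3]
opening: 0.0399
grasp_force: 0.2
```

>>> {"op": "play_rows", "data": {
  "steps": [
    [[-0.0004,-0.0093,0,-0.0875],[-0.0004,-0.0093,0,-0.0875],[-0.0004,-0.0093,0,-0.0875],[-0.0004,-0.0093,0,-0.0875],[-0.0004,-0.0093,0,-0.0875]]
  ]
}}

```text
time: 13.68
ee_pos: [0.517, 0.1596, 0.1107]
tcp_rot: [-180.0, 0.1, -119.9]
wrist_force: [-0.9, 0.2, 0.8]
opening: 0.0399
grasp_force: 0.2
```

>>> {"op": "play_rows", "data": {
  "steps": [
    [[-0.0004,-0.0093,0,-0.0875],[-0.0004,-0.0093,0,-0.0875],[-0.0004,-0.0093,0,-0.0875],[-0.0004,-0.0093,0,-0.0875],[-0.0004,-0.0093,0,-0.0875]]
  ]
}}

```text
time: 14.1
ee_pos: [0.5611, 0.1457, 0.1107]
tcp_rot: [-179.9, 0.0, -94.8]
wrist_force: [-1.7, 1.5, 0.1]
opening: 0.0399
grasp_force: 0.2
```

>>> {"op": "play_rows", "data": {
  "steps": [
    [[0,0,0,0],[0,0,0,0],[0,0,0,0],[0,0,0,0],[0,0,0,0]]
  ],
  "gripper": 0.018,
  "squeeze": 20
}}

```text
time: 14.52
ee_pos: [0.5601, 0.146, 0.11]
tcp_rot: [-180.0, 0.0, -95.1]
wrist_force: [0.2, 0.3, -0.6]
opening: 0.0178
grasp_force: 0.0
```

>>> {"op": "play_rows", "data": {
  "steps": [
    [[0,-0.001,0,0],[0,-0.001,0,0],[0,-0.001,0,0],[0,-0.001,0,0],[0,0,0,0]]
  ]
}}

```text
time: 14.93
ee_pos: [0.5622, 0.1457, 0.1098]
tcp_rot: [179.7, 0.0, -95.0]
wrist_force: [-12.5, 1.1, 6.8]
opening: 0.0183
grasp_force: 6.6
```

>>> {"op": "play_rows", "data": {
  "steps": [
    [[0,-0.001,0,0],[0,-0.001,0,0],[0,0,0,0],[0,0,0,0],[0,0,0,0]]
  ]
}}

```text
time: 15.35
ee_pos: [0.5624, 0.1457, 0.1097]
tcp_rot: [179.6, -0.0, -95.0]
wrist_force: [-21.9, 1.5, 10.8]
opening: 0.0178
grasp_force: 11.1
```

The lever is at its hard stop (force rises to 22 N with no travel). I release it, lift clear, and turn for the rod.

>>> {"op": "play_rows", "data": {
  "steps": [
    [[0,0.003,0,0],[0,0,0,0],[0,0,0,0],[0,0,-0.01,0],[0,0,-0.02,0]]
  ],
  "gripper": 0.04
}}

```text
time: 15.77
ee_pos: [0.5625, 0.1452, 0.1383]
tcp_rot: [179.8, -0.1, -95.0]
wrist_force: [-0.4, -0.1, -0.8]
opening: 0.04
grasp_force: 0.0
```

>>> {"op": "play_rows", "data": {
  "steps": [
    [[0,0,-0.02,0],[0,0,-0.02,0],[0,0,-0.02,0],[0,0,-0.01,0],[0,0,0,0]]
  ]
}}

```text
time: 16.18
ee_pos: [0.5645, 0.1458, 0.2128]
tcp_rot: [-179.8, 0.1, -95.0]
wrist_force: [0.1, -0.4, -0.0]
opening: 0.0397
grasp_force: 0.0
```

>>> {"op": "play_rows", "data": {
  "steps": [
    [[0,0,0,0.0763],[0,0,0,0.0763],[0,0,0,0.0763],[0,0,0,0.0763],[0,0,0,0.0763]]
  ],
  "gripper": 0.06
}}

```text
time: 16.6
ee_pos: [0.5632, 0.1455, 0.2084]
tcp_rot: [179.9, -0.1, -117.1]
wrist_force: [-0.4, -0.1, 0.3]
opening: 0.0601
grasp_force: 0.0
```

>>> {"op": "play_rows", "data": {
  "steps": [
    [[0,0,0,0.0763],[0,0,0,0.0763],[0,0,0,0.0763],[0,0,0,0.0763],[0,0,0,0.0763]]
  ]
}}

```text
time: 17.02
ee_pos: [0.5632, 0.1455, 0.2084]
tcp_rot: [180.0, -0.1, -139.0]
wrist_force: [0.5, 0.0, 0.9]
opening: 0.0597
grasp_force: 0.0
```

>>> {"op": "play_rows", "data": {
  "steps": [
    [[0,0,0,0.0763],[0,0,0,0.0763],[0,0,0,0.0763],[0,0,0,0.0763],[0,0,0,0.0763]]
  ]
}}

```text
time: 17.43
ee_pos: [0.5632, 0.1455, 0.2084]
tcp_rot: [180.0, -0.1, -160.8]
wrist_force: [-0.4, -0.3, 0.2]
opening: 0.0601
grasp_force: 0.0
```

```bash
python3 - <<'E'
from fit import *
o=bot.get_obs();print(o['ee_pos'],o['tcp_rot'],o['q'].round(1))
s=shot('scene');t=shot('top')
for n,c in(('top',t),('scene',s)):
    hsv=cv2.cvtColor(c['img'],cv2.COLOR_BGR2HSV)
    for k,lo,hi in(('yel',(20,120,50),(34,255,255)),('red',(0,140,50),(8,255,255))):
        m=cv2.inRange(hsv,lo,hi); N,l,st,ce=cv2.connectedComponentsWithStats(m)
        print(n,k,[(ce[i].round(1).tolist(),st[i].tolist(),np.round(cv2.minAreaRect(np.argwhere(l==i)[:,::-1].astype(np.float32))[2],1)) for i in range(1,N) if st[i,4]>8])
c=[.5605,.138,np.radians(85.2)]
print('knob shut pred',proj(s,W(c,[[.008,0,.12]])),proj(t,W(c,[[.008,0,.136]])))
r=[.5365,-.216,np.radians(19.4)]
for cc in(t,s): print(proj(cc,W(r,[[-.058,0,.059],[-.008,0,.059],[-.108,0,.059],[.085,0,.05],[.0725,0,.05]])).round(1).tolist())
E
```

```text
[0.563221   0.14547552 0.20842424] [ 1.79994691e+02 -8.71907989e-02 -1.60819360e+02] [14.5  9.1 12.  93.  -0.  -4.7]
top yel [([319.0, 214.5], [310, 197, 19, 36, 262], np.float64(67.2))]
top red [([1.1, 171.3], [0, 155, 4, 37, 90], np.float64(90.0)), ([301.3, 172.3], [300, 171, 3, 4, 9], np.float64(90.0)), ([168.2, 185.2], [163, 182, 10, 7, 40], np.float64(56.3))]
scene yel [([407.5, 17.5], [404, 14, 6, 9, 15], np.float64(63.4)), ([463.6, 148.6], [453, 141, 22, 15, 242], np.float64(90.0)), ([186.0, 191.7], [181, 183, 11, 18, 132], np.float64(74.1))]
scene red [([339.4, 199.8], [323, 188, 41, 18, 175], np.float64(8.1)), ([193.7, 218.1], [192, 217, 4, 3, 10], np.float64(90.0)), ([509.7, 224.6], [507, 222, 5, 8, 20], np.float64(90.0))]
knob shut pred [[324.39903047 193.19701711]] [[169.56467969 184.54180456]]
[[318.2, 214.5], [311.5, 197.0], [324.9, 232.0], [298.8, 165.3], [300.4, 169.5]]
[[186.4, 190.5], [188.8, 200.6], [184.1, 181.1], [194.1, 224.1], [193.4, 221.1]]
```

>>> {"op": "play_rows", "data": {
  "steps": [
    [[0.0133,-0.0222,0,0],[0.0133,-0.0222,0,0],[0.0133,-0.0222,0,0],[0.0133,-0.0222,0,0],[0.0133,-0.0222,0,0]]
  ]
}}

```text
time: 17.95
ee_pos: [0.537, 0.0177, 0.209]
tcp_rot: [180.0, -0.0, -160.4]
wrist_force: [1.3, 1.0, -0.5]
opening: 0.0599
grasp_force: 0.0
```

>>> {"op": "play_rows", "data": {
  "steps": [
    [[0.0133,-0.0222,0,0],[0.0133,-0.0222,0,0],[0.0133,-0.0222,0,0],[0.0133,-0.0222,0,0],[0.0133,-0.0222,0,0]]
  ]
}}

```text
time: 18.37
ee_pos: [0.5111, -0.1092, 0.2091]
tcp_rot: [180.0, -0.0, -160.4]
wrist_force: [1.0, 0.1, 0.6]
opening: 0.0601
grasp_force: 0.0
```

>>> {"op": "play_rows", "data": {
  "steps": [
    [[0.0133,-0.0222,0,0],[0.0133,-0.0222,0,0],[0.0133,-0.0222,0,0],[0.0133,-0.0222,0,0],[0.0133,-0.0222,0,0]]
  ]
}}

```text
time: 18.78
ee_pos: [0.4853, -0.236, 0.2091]
tcp_rot: [180.0, -0.0, -160.4]
wrist_force: [-0.1, -0.3, 0.8]
opening: 0.0602
grasp_force: 0.0
```

>>> {"op": "play_rows", "data": {
  "steps": [
    [[0,0,0.01,-0.01],[0,0,0.025,0],[0,0,0.025,0],[0,0,0.025,0],[0,0,0.02,0]]
  ]
}}

```text
time: 19.2
ee_pos: [0.4851, -0.2343, 0.102]
tcp_rot: [179.9, -0.1, -159.9]
wrist_force: [-0.0, -0.3, 0.0]
opening: 0.0598
grasp_force: 0.0
```

>>> {"op": "play_rows", "data": {
  "steps": [
    [[0,0,0.02,0],[0,0,0.02,0],[0,0,0.01,0],[0,0,0,0],[0,0,0,0]]
  ]
}}

```text
time: 19.62
ee_pos: [0.4856, -0.2345, 0.0547]
tcp_rot: [180.0, -0.0, -160.0]
wrist_force: [0.9, -0.3, 0.7]
opening: 0.0598
grasp_force: 0.0
```

>>> {"op": "play_rows", "data": {
  "steps": [
    [[0,0,0.011,0],[0,0,0.011,0],[0,0,0,0],[0,0,0,0],[0,0,0,0]]
  ]
}}

```text
time: 20.03
ee_pos: [0.4859, -0.2348, 0.033]
tcp_rot: [-180.0, 0.0, -160.0]
wrist_force: [-0.4, 0.2, 0.2]
opening: 0.0601
grasp_force: 0.0
```

>>> {"op": "play_rows", "data": {
  "steps": [
    [[0,0,0,0],[0,0,0,0],[0,0,0,0],[0,0,0,0],[0,0,0,0]]
  ],
  "gripper": 0.01,
  "squeeze": 20
}}

```text
time: 20.45
ee_pos: [0.486, -0.2349, 0.0332]
tcp_rot: [-180.0, 0.0, -160.0]
wrist_force: [0.5, 0.5, 2.4]
opening: 0.0177
grasp_force: 24.7
```

>>> {"op": "play_rows", "data": {
  "steps": [
    [[0,0,0,0],[0,0,0,0],[0,0,-0.001,0],[0,0,-0.002,0],[0,0,-0.002,0]]
  ]
}}

```text
time: 20.87
ee_pos: [0.4856, -0.2346, 0.0376]
tcp_rot: [180.0, -0.0, -160.0]
wrist_force: [0.6, -0.5, -1.4]
opening: 0.0174
grasp_force: 24.3
```

>>> {"op": "play_rows", "data": {
  "steps": [
    [[0,0,-0.01,0],[0,0,-0.02,0],[0,0,-0.02,0],[0,0,-0.02,0],[0,0,-0.02,0]]
  ]
}}

```text
time: 21.28
ee_pos: [0.4857, -0.2347, 0.1295]
tcp_rot: [-180.0, 0.0, -160.0]
wrist_force: [0.3, 0.2, -1.5]
opening: 0.018
grasp_force: 24.3
```

>>> {"op": "play_rows", "data": {
  "steps": [
    [[0,0,-0.02,0],[0,0,-0.02,0],[0,0,-0.02,0],[0,0,0,0],[0,0,0,0]]
  ]
}}

```text
time: 21.7
ee_pos: [0.4863, -0.235, 0.1892]
tcp_rot: [-179.9, 0.1, -160.0]
wrist_force: [0.1, -0.3, -1.5]
opening: 0.0174
grasp_force: 24.4
```

```bash
cat > rod.py <<'E'
from fit import *
def blobs(c,lo,hi,mn=3):
    hsv=cv2.cvtColor(c['img'],cv2.COLOR_BGR2HSV); m=cv2.inRange(hsv,lo,hi); N,l,st,ce=cv2.connectedComponentsWithStats(m)
    return [(ce[i].round(1).tolist(),st[i].tolist()) for i in range(1,N) if st[i,4]>=mn]
def rod():
    o=bot.get_obs(); e=o['ee_pos'];print(e,o['tcp_rot'],o['wrist_force'].round(1),o['opening'])
    psi=np.radians(o['tcp_rot'][2]); s=shot('scene')
    for tilt in(0,15,30):
        a=np.radians(tilt);u=-np.array([np.cos(psi)*np.cos(a),np.sin(psi)*np.cos(a),np.sin(a)])
        g=e+[0,0,.017]; P=np.array([g+u*x for x in(-.053,-.003,.047,.1275,.14)])
        print(tilt,'hEnd,hMid,hFront,redband,tip',proj(s,P).round(1).tolist())
    print('yel',blobs(s,(20,120,50),(34,255,255),8)); print('red',blobs(s,(0,120,40),(10,255,255)),blobs(s,(170,120,40),(180,255,255)))
    return s
E
python3 - <<'E'
from rod import *
s=rod()
E
```

```text
[ 0.48634514 -0.23499179  0.18923884] [-1.79902864e+02  9.59922506e-02 -1.60021305e+02] [ 0.1 -0.3 -1.5] 0.01735778355152709
0 hEnd,hMid,hFront,redband,tip [[177.3, 137.4], [179.7, 146.0], [182.2, 155.1], [186.7, 171.5], [187.5, 174.3]]
15 hEnd,hMid,hFront,redband,tip [[176.8, 133.3], [179.7, 145.7], [182.7, 158.9], [188.0, 181.9], [188.9, 185.6]]
30 hEnd,hMid,hFront,redband,tip [[176.4, 129.9], [179.6, 145.5], [183.0, 161.7], [188.6, 189.2], [189.5, 193.6]]
yel [([394.6, 15.2], [393, 13, 4, 6, 10]), ([383.9, 20.6], [379, 17, 11, 6, 12]), ([411.0, 95.2], [409, 93, 5, 5, 8]), ([360.8, 95.8], [358, 95, 6, 3, 8]), ([388.7, 96.1], [386, 95, 7, 4, 9]), ([421.6, 97.4], [420, 95, 4, 5, 8]), ([179.7, 144.2], [175, 136, 11, 17, 106]), ([463.5, 148.6], [453, 142, 22, 14, 246])]
red [([431.4, 4.4], [431, 3, 2, 4, 5]), ([430.2, 10.5], [429, 8, 3, 6, 8]), ([429.0, 18.7], [428, 17, 3, 4, 6]), ([427.7, 23.7], [427, 23, 2, 2, 3]), ([425.3, 33.3], [425, 33, 2, 2, 3]), ([341.2, 36.7], [340, 35, 4, 4, 6]), ([337.0, 38.5], [337, 37, 1, 4, 4]), ([332.7, 44.7], [332, 44, 2, 2, 3]), ([421.7, 51.7], [421, 51, 2, 2, 3]), ([295.3, 162.7], [295, 162, 2, 2, 3]), ([186.3, 168.1], [185, 167, 4, 3, 9]), ([339.1, 199.6], [322, 187, 43, 20, 204]), ([509.6, 225.9], [507, 222, 5, 9, 25]), ([507.0, 231.5], [506, 230, 3, 4, 4]), ([511.0, 235.0], [511, 234, 1, 3, 3]), ([505.3, 238.0], [505, 237, 2, 3, 3]), ([508.8, 244.8], [508, 244, 2, 3, 4])] [([324.7, 197.8], [324, 196, 3, 5, 6]), ([329.0, 202.0], [327, 201, 5, 3, 6]), ([334.5, 203.2], [333, 203, 4, 2, 4]), ([341.7, 203.7], [341, 203, 2, 2, 3]), ([508.8, 221.9], [507, 220, 5, 5, 13])]
```

The rod is held level in the grip (red band where the level model puts it). Since the tool stays vertical, I'll tilt the rod inside the grip by using the funnel's upper wall, with low squeeze. First I turn to the tube's heading.

>>> {"op": "play_rows", "data": {
  "steps": [
    [[0,0,0,-0.0759],[0,0,0,-0.0759],[0,0,0,-0.0759],[0,0,0,-0.0759],[0,0,0,-0.0759]]
  ]
}}

```text
time: 22.17
ee_pos: [0.4853, -0.2345, 0.1863]
tcp_rot: [179.9, -0.1, -138.1]
wrist_force: [0.8, 0.3, -0.9]
opening: 0.0174
grasp_force: 24.3
```

>>> {"op": "play_rows", "data": {
  "steps": [
    [[0,0,0,-0.0759],[0,0,0,-0.0759],[0,0,0,-0.0759],[0,0,0,-0.0759],[0,0,0,-0.0759]]
  ]
}}

```text
time: 22.58
ee_pos: [0.4853, -0.2345, 0.1863]
tcp_rot: [179.9, 0.0, -116.3]
wrist_force: [-0.2, 0.5, -0.5]
opening: 0.0171
grasp_force: 24.3
```

>>> {"op": "play_rows", "data": {
  "steps": [
    [[0,0,0,-0.0759],[0,0,0,-0.0759],[0,0,0,-0.0759],[0,0,0,-0.0759],[0,0,0,-0.0759]]
  ]
}}

```text
time: 23.0
ee_pos: [0.4853, -0.2345, 0.1863]
tcp_rot: [179.9, 0.0, -94.6]
wrist_force: [0.0, -0.6, -0.4]
opening: 0.0172
grasp_force: 24.3
```

>>> {"op": "play_rows", "data": {
  "steps": [
    [[-0.0109,-0.0043,0,0],[-0.0109,-0.0043,0,0],[-0.0109,-0.0043,0,0],[-0.0109,-0.0043,0,0],[-0.0109,-0.0043,0,0]]
  ]
}}

```text
time: 23.42
ee_pos: [0.5124, -0.1808, 0.1876]
tcp_rot: [180.0, 0.0, -94.8]
wrist_force: [0.7, -0.3, -0.9]
opening: 0.0176
grasp_force: 24.3
```

>>> {"op": "play_rows", "data": {
  "steps": [
    [[-0.0109,-0.0043,0,0],[-0.0109,-0.0043,0,0],[-0.0109,-0.0043,0,0],[-0.0109,-0.0043,0,0],[-0.0109,-0.0043,0,0]]
  ]
}}

```text
time: 23.83
ee_pos: [0.5383, -0.1286, 0.1878]
tcp_rot: [-180.0, -0.0, -94.8]
wrist_force: [0.7, 0.8, -0.4]
opening: 0.0174
grasp_force: 24.3
```

>>> {"op": "play_rows", "data": {
  "steps": [
    [[0,0,0.02,0],[0,0,0.02,0],[0,0,0.02,0],[0,0,0.01,0],[0,0,0.01,0]]
  ]
}}

```text
time: 24.25
ee_pos: [0.5377, -0.1293, 0.1069]
tcp_rot: [179.9, 0.0, -94.8]
wrist_force: [-0.0, -0.1, -0.4]
opening: 0.0171
grasp_force: 24.3
```

>>> {"op": "play_rows", "data": {
  "steps": [
    [[0,0,0,0],[0,0,0,0],[0,0,0,0],[0,0,0,0],[0,0,0,0]]
  ]
}}

```text
time: 24.67
ee_pos: [0.5383, -0.1299, 0.1088]
tcp_rot: [-179.9, -0.0, -94.8]
wrist_force: [0.3, -0.7, -1.8]
opening: 0.0177
grasp_force: 24.3
```

```bash
python3 - <<'E'
from rod import *
s=rod()
c=[.5605,.138,np.radians(85.2)]
print('mouth',proj(s,W(c,[[-.09,0,.125],[-.09,-.017,.125],[-.09,.017,.125]])).round(1).tolist())
E
```

```text
[ 0.53827956 -0.12986989  0.10878837] [-1.79913375e+02 -1.19284131e-02 -9.47933395e+01] [ 0.3 -0.7 -1.8] 0.0177252691560221
0 hEnd,hMid,hFront,redband,tip [[199.0, 182.1], [217.3, 183.5], [235.9, 184.8], [266.3, 187.1], [271.1, 187.5]]
15 hEnd,hMid,hFront,redband,tip [[199.1, 177.9], [217.3, 183.2], [235.5, 188.6], [264.7, 197.2], [269.3, 198.5]]
30 hEnd,hMid,hFront,redband,tip [[200.6, 174.0], [217.4, 183.0], [233.9, 191.9], [260.1, 206.0], [264.1, 208.1]]
yel [([395.4, 15.7], [394, 13, 4, 7, 10]), ([400.0, 19.6], [398, 17, 5, 6, 9]), ([423.2, 17.4], [421, 16, 5, 4, 9]), ([391.5, 25.5], [389, 22, 6, 7, 11]), ([412.1, 93.7], [410, 92, 5, 5, 9]), ([463.6, 148.5], [453, 141, 23, 15, 246]), ([205.3, 183.0], [199, 178, 15, 10, 112]), ([227.9, 183.9], [221, 179, 16, 10, 123])]
red [([431.6, 5.3], [431, 3, 2, 6, 7]), ([372.7, 5.0], [372, 4, 2, 3, 3]), ([430.3, 10.7], [430, 10, 2, 2, 3]), ([429.7, 13.3], [429, 13, 2, 2, 3]), ([428.7, 20.7], [428, 20, 2, 2, 3]), ([426.2, 29.7], [425, 26, 4, 9, 12]), ([332.8, 34.4], [332, 34, 3, 2, 5]), ([337.6, 35.4], [335, 34, 6, 4, 7]), ([334.5, 41.0], [333, 40, 4, 3, 6]), ([341.0, 44.0], [340, 43, 3, 3, 3]), ([423.7, 44.0], [423, 43, 2, 3, 3]), ([295.3, 162.7], [295, 162, 2, 2, 3]), ([262.6, 186.7], [261, 186, 4, 3, 9]), ([339.7, 199.8], [323, 187, 41, 20, 208]), ([509.6, 225.1], [507, 222, 5, 9, 25]), ([506.8, 229.7], [505, 228, 4, 4, 6]), ([508.0, 244.2], [507, 243, 3, 3, 4])] [([138.0, 158.0], [138, 157, 1, 3, 3]), ([325.5, 192.0], [324, 191, 4, 3, 4]), ([331.0, 202.4], [328, 201, 7, 3, 7]), ([508.9, 221.1], [507, 220, 5, 3, 10]), ([507.5, 225.8], [506, 225, 4, 3, 4])]
mouth [[286.1, 188.8], [285.5, 192.6], [286.7, 185.0]]
```

>>> {"op": "play_rows", "data": {
  "steps": [
    [[-0.01,0,0.001,0],[-0.01,0,0.001,0],[-0.01,0,0,0],[-0.009,0,0,0],[-0.009,0,0,0]]
  ]
}}

```text
time: 25.13
ee_pos: [0.5419, -0.0805, 0.1058]
tcp_rot: [180.0, 0.0, -94.7]
wrist_force: [-0.5, -0.4, 0.1]
opening: 0.0175
grasp_force: 24.3
```

>>> {"op": "play_rows", "data": {
  "steps": [
    [[0,0,0,0],[0,0,0,0],[0,0,0,0],[0,0,0,0],[0,0,0,0]]
  ]
}}

```text
time: 25.55
ee_pos: [0.5418, -0.0823, 0.1058]
tcp_rot: [-180.0, -0.0, -94.8]
wrist_force: [0.1, 0.8, -1.2]
opening: 0.0174
grasp_force: 24.3
```

```bash
python3 - <<'E'
from rod import *
s=rod()
im=s['img'][150:220,190:330]
cv2.imwrite('pics/r1.png',cv2.convertScaleAbs(cv2.resize(im,None,fx=5.7,fy=5.7,interpolation=2),alpha=1.6))
E
```

```text
[ 0.54179098 -0.08226714  0.10578165] [-1.79999628e+02 -4.49127648e-03 -9.48175811e+01] [ 0.1  0.8 -1.2] 0.017368471936491176
0 hEnd,hMid,hFront,redband,tip [[216.6, 184.2], [235.1, 185.6], [253.9, 187.0], [284.7, 189.3], [289.5, 189.7]]
15 hEnd,hMid,hFront,redband,tip [[216.9, 180.0], [235.1, 185.4], [253.4, 190.7], [282.7, 199.4], [287.3, 200.7]]
30 hEnd,hMid,hFront,redband,tip [[218.5, 176.1], [235.2, 185.2], [251.7, 194.1], [277.7, 208.2], [281.7, 210.4]]
yel [([401.4, 15.5], [400, 13, 4, 5, 8]), ([406.8, 16.7], [403, 13, 9, 8, 18]), ([422.7, 14.9], [419, 14, 8, 3, 10]), ([381.4, 18.9], [380, 17, 4, 5, 10]), ([386.7, 19.7], [385, 18, 5, 5, 10]), ([437.7, 27.8], [437, 25, 3, 7, 10]), ([504.4, 30.2], [502, 29, 6, 4, 8]), ([386.9, 94.5], [385, 92, 5, 5, 11]), ([364.0, 96.0], [362, 94, 5, 4, 8]), ([410.4, 98.0], [408, 96, 6, 4, 8]), ([463.7, 148.5], [453, 142, 22, 14, 241]), ([223.1, 185.2], [216, 180, 16, 10, 119]), ([246.5, 186.3], [239, 182, 16, 10, 122])]
red [([370.0, 10.7], [369, 10, 3, 2, 3]), ([428.5, 18.0], [427, 16, 4, 4, 6]), ([427.1, 27.4], [426, 24, 3, 7, 10]), ([425.7, 
[... 177 characters left out ...]
[424.3, 39.3], [424, 39, 2, 2, 3]), ([423.2, 43.5], [423, 42, 2, 4, 4]), ([482.0, 62.4], [480, 62, 5, 2, 5]), ([495.3, 62.3], [495, 62, 2, 2, 3]), ([295.3, 162.7], [295, 162, 2, 2, 3]), ([338.7, 199.6], [323, 187, 41, 19, 206]), ([281.2, 189.0], [280, 188, 4, 3, 10]), ([509.6, 225.3], [507, 222, 5, 9, 25]), ([505.5, 228.5], [505, 228, 2, 2, 4]), ([502.3, 233.3], [502, 233, 2, 2, 3]), ([506.8, 232.2], [506, 232, 3, 2, 4])] [([138.0, 158.0], [138, 157, 1, 3, 3]), ([325.7, 191.0], [325, 190, 2, 3, 3]), ([324.8, 194.0], [324, 193, 3, 3, 4]), ([332.6, 202.8], [330, 202, 6, 2, 8]), ([360.0, 204.0], [359, 204, 3, 1, 3]), ([508.9, 221.2], [507, 220, 5, 4, 12]), ([507.7, 226.3], [507, 226, 2, 2, 3])]
```

>>> {"op": "play_rows", "data": {
  "steps": [
    [[0,0,0.0016,0],[-0.002,0,0,0],[-0.002,0,0,0],[-0.002,0,0,0],[0,0,0,0]]
  ]
}}

```text
time: 26.02
ee_pos: [0.5424, -0.0756, 0.1042]
tcp_rot: [-180.0, 0.0, -94.8]
wrist_force: [-0.5, 0.1, -1.9]
opening: 0.0176
grasp_force: 24.3
```

>>> {"op": "play_rows", "data": {
  "steps": [
    [[0,0,-0.002,0],[0,0,-0.002,0],[0,0,-0.002,0],[0,0,-0.002,0],[0,0,0,0]]
  ]
}}

```text
time: 26.43
ee_pos: [0.5423, -0.0762, 0.1126]
tcp_rot: [-180.0, -0.0, -94.8]
wrist_force: [-1.4, -0.7, -1.8]
opening: 0.0174
grasp_force: 24.1
```

>>> {"op": "play_rows", "data": {
  "steps": [
    [[-0.001,0,-0.003,0],[-0.001,0,-0.003,0],[-0.001,0,-0.003,0],[-0.001,0,-0.003,0],[0,0,0,0]]
  ]
}}

```text
time: 26.85
ee_pos: [0.5426, -0.0739, 0.1249]
tcp_rot: [-180.0, -0.2, -94.9]
wrist_force: [-2.1, -11.3, -1.7]
opening: 0.0177
grasp_force: 24.1
```

```bash
sed -i "s/print('red'.*$/print('red',[b for b in blobs(s,(0,120,40),(10,255,255)) if 150<b[0][0]<310 and b[0][1]>120]); print(o['torque'].round(3))/; s/(34,255,255),8)/(34,255,255),30)/" rod.py; python3 -c "
from rod import *
rod()"
```

```text
[ 0.54257356 -0.07387609  0.12494701] [-179.97014183   -0.23963019  -94.86978612] [ -2.1 -11.3  -1.7] 0.017738465686037718
0 hEnd,hMid,hFront,redband,tip [[219.2, 178.5], [237.9, 179.8], [257.0, 181.2], [288.2, 183.5], [293.1, 183.9]]
15 hEnd,hMid,hFront,redband,tip [[219.5, 174.1], [238.0, 179.6], [256.4, 185.0], [286.1, 193.8], [290.7, 195.2]]
30 hEnd,hMid,hFront,redband,tip [[221.2, 170.1], [238.1, 179.4], [254.7, 188.5], [281.0, 202.8], [285.0, 205.0]]
yel [([463.7, 148.6], [453, 142, 22, 14, 241]), ([225.6, 178.3], [219, 173, 16, 11, 126]), ([249.2, 181.2], [242, 176, 16, 11, 118])]
red [([295.3, 162.7], [295, 162, 2, 2, 3]), ([284.0, 187.0], [282, 186, 5, 3, 9])]
[-2.532  0.371  0.208]
```

>>> {"op": "play_rows", "data": {
  "steps": [
    [[0.0015,0,0,0],[0,0,-0.003,0],[0,0,-0.003,0],[0,0,-0.003,0],[0,0,-0.003,0]]
  ]
}}

```text
time: 27.32
ee_pos: [0.5426, -0.0732, 0.1366]
tcp_rot: [-180.0, 0.0, -94.8]
wrist_force: [-0.6, -0.7, -2.6]
opening: 0.0172
grasp_force: 23.9
```

```bash
python3 -c "
from rod import *
rod()"
```

```text
[ 0.54257564 -0.07317835  0.13660864] [-1.79992948e+02  1.73175720e-02 -9.47742953e+01] [-0.6 -0.7 -2.6] 0.01723268157133159
0 hEnd,hMid,hFront,redband,tip [[219.1, 174.8], [238.0, 176.1], [257.2, 177.5], [288.6, 179.7], [293.5, 180.0]]
15 hEnd,hMid,hFront,redband,tip [[219.5, 170.4], [238.1, 175.9], [256.6, 181.3], [286.5, 190.1], [291.2, 191.5]]
30 hEnd,hMid,hFront,redband,tip [[221.1, 166.3], [238.2, 175.6], [254.9, 184.8], [281.4, 199.2], [285.4, 201.5]]
yel [([463.7, 148.5], [453, 142, 23, 14, 242]), ([225.5, 173.7], [218, 168, 17, 12, 126]), ([249.6, 178.2], [242, 173, 16, 11, 118])]
red [([295.5, 162.5], [295, 162, 2, 2, 4]), ([283.4, 186.3], [282, 185, 4, 3, 9]), ([288.8, 277.5], [288, 277, 3, 2, 4])]
[-0.417 -0.011  0.013]
```

```bash
cat >> rod.py <<'E'
def band(s):
    o=bot.get_obs(); e=o['ee_pos']; psi=np.radians(o['tcp_rot'][2]); u=-np.array([np.cos(psi),np.sin(psi),0]); n=np.array([-u[1],u[0],0])
    hsv=cv2.cvtColor(s['img'],cv2.COLOR_BGR2HSV); bs=[b for b in blobs(s,(0,120,40),(10,255,255),4) if 255<b[0][0]<305 and 170<b[0][1]<215]
    hs=sorted([b for b in blobs(s,(20,120,50),(34,255,255),30) if b[0][0]<300],key=lambda b:b[0][0])
    g=e+[0,0,.0168]
    def pt(px):
        t,d=ray(s,[px]); P=t+d[0]*((g-t)@n/(d[0]@n)); return np.array([(P-g)@u,P[2]-g[2]])*1000
    for b in bs: q=pt(b[0]); print('band rel grip',q.round(1),'r',np.hypot(*q).round(1),'th',np.degrees(np.arctan2(-q[1],q[0])).round(1))
    for b in hs: print('yel rel grip',pt(b[0]).round(1))
    if len(hs)==2: v=pt(hs[1][0])-pt(hs[0][0]); print('th handle',np.degrees(np.arctan2(-v[1],v[0])).round(1))
    M=np.array([.553,.048,.125]); print('grip rel mouth s,lat,z',((g-M)@u*1000).round(1),((g-M)@n*1000).round(1),((g-M)[2]*1000).round(1),o['wrist_force'].round(1))
E
python3 -c "
from rod import *
s=load('scene'); band(s)"
```

```text
band rel grip [114.9 -22. ] r 117.0 th 10.8
yel rel grip [-35.7   4.4]
yel rel grip [27.3 -4.3]
th handle 7.9
grip rel mouth s,lat,z -121.7 0.1 29.1 [-1.5 -1.2 -1.9]
```

>>> {"op": "play_rows", "data": {
  "steps": [
    [[0,0,0.004,0],[0,0,0.004,0],[-0.002,0,0,0],[-0.002,0,0,0],[0,0,0,0]]
  ]
}}

```text
time: 27.78
ee_pos: [0.5428, -0.069, 0.1281]
tcp_rot: [180.0, 0.0, -94.8]
wrist_force: [-1.1, 0.6, -1.1]
opening: 0.0177
grasp_force: 24.1
```

>>> {"op": "play_rows", "data": {
  "steps": [
    [[-0.002,0,0,0],[-0.002,0,0,0],[-0.001,0,0,0],[0,0,0,0],[0,0,0,0]]
  ]
}}

```text
time: 28.2
ee_pos: [0.5433, -0.0644, 0.1281]
tcp_rot: [180.0, 0.0, -94.8]
wrist_force: [0.1, 0.2, -1.3]
opening: 0.0175
grasp_force: 24.0
```

```bash
python3 -c "
from rod import *
band(shot('scene'))"
```

```text
band rel grip [114.5 -22. ] r 116.6 th 10.9
yel rel grip [-36.3   5. ]
yel rel grip [26.8 -4. ]
th handle 8.1
grip rel mouth s,lat,z -112.8 0.3 19.9 [ 1.2  0.4 -1.3]
```

>>> {"op": "play_rows", "data": {
  "steps": [
    [[0,0,-0.003,0],[0,0,-0.003,0],[-0.0005,0,-0.003,0],[-0.0005,0,-0.003,0],[-0.001,0,-0.003,0]]
  ]
}}

```text
time: 28.67
ee_pos: [0.5434, -0.0626, 0.1436]
tcp_rot: [-180.0, -0.0, -94.8]
wrist_force: [0.1, -2.5, -2.9]
opening: 0.0176
grasp_force: 23.9
```

```bash
python3 -c "
from rod import *
band(shot('scene'))"
```

```text
band rel grip [113.  -34.8] r 118.2 th 17.1
yel rel grip [-35.4   7.5]
yel rel grip [25.9 -7.4]
th handle 13.7
grip rel mouth s,lat,z -110.9 0.1 36.0 [-0.4 -1.1 -1.8]
```

>>> {"op": "play_rows", "data": {
  "steps": [
    [[-0.001,0,-0.003,0],[-0.001,0,-0.003,0],[-0.002,0,-0.003,0],[-0.002,0,-0.003,0],[-0.002,0,-0.003,0]]
  ]
}}

```text
time: 29.13
ee_pos: [0.5442, -0.0544, 0.1586]
tcp_rot: [-180.0, -0.0, -94.8]
wrist_force: [0.1, -3.6, -3.1]
opening: 0.0177
grasp_force: 24.2
```

```bash
python3 -c "
from rod import *
band(shot('scene'))"
```

```text
band rel grip [105.5 -48.1] r 115.9 th 24.5
yel rel grip [-35.3  12.6]
yel rel grip [ 25.1 -11.3]
th handle 21.6
grip rel mouth s,lat,z -102.4 0.1 51.0 [-0.6 -1.2 -2.4]
```

>>> {"op": "play_rows", "data": {
  "steps": [
    [[-0.001,0,-0.002,0],[-0.001,0,-0.002,0],[-0.001,0,-0.002,0],[-0.001,0,-0.002,0],[-0.001,0,0,0]]
  ]
}}

```text
time: 29.6
ee_pos: [0.5447, -0.0495, 0.1667]
tcp_rot: [-180.0, -0.0, -94.8]
wrist_force: [-0.7, -2.6, -1.8]
opening: 0.0178
grasp_force: 24.2
```

```bash
python3 -c "
from rod import *
band(shot('scene'))"
```

```text
band rel grip [102.3 -54. ] r 115.6 th 27.8
yel rel grip [-34.6  15.5]
yel rel grip [ 24.4 -12.5]
th handle 25.4
grip rel mouth s,lat,z -97.7 0.2 58.2 [-0.3 -1.8 -2.3]
```

>>> {"op": "play_rows", "data": {
  "steps": [
    [[-0.0026,0,0.0015,0],[-0.0026,0,0.0015,0],[-0.0026,0,0.0015,0],[-0.0026,0,0.0015,0],[-0.0026,0,0.0015,0]]
  ]
}}

```text
time: 30.07
ee_pos: [0.5456, -0.0361, 0.1584]
tcp_rot: [180.0, 0.0, -94.8]
wrist_force: [0.8, -1.7, -1.3]
opening: 0.0177
grasp_force: 24.3
```

>>> {"op": "play_rows", "data": {
  "steps": [
    [[-0.0026,0,0.0015,0],[-0.0026,0,0.0015,0],[-0.0026,0,0.0015,0],[-0.0026,0,0.0015,0],[-0.0026,0,0.0015,0]]
  ]
}}

```text
time: 30.48
ee_pos: [0.5467, -0.0234, 0.1511]
tcp_rot: [-180.0, 0.0, -94.8]
wrist_force: [-0.7, -1.9, -1.7]
opening: 0.0176
grasp_force: 24.3
```

```bash
python3 -c "
from rod import *
band(shot('scene'))"
```

```text
yel rel grip [-34.5  14.7]
yel rel grip [ 25.  -12.7]
th handle 24.7
grip rel mouth s,lat,z -71.2 0.4 42.5 [-0.3 -0.5 -1.8]
```

>>> {"op": "play_rows", "data": {
  "steps": [
    [[-0.0026,0,0.0015,0],[-0.0026,0,0.0015,0],[-0.0026,0,0.0015,0],[-0.0026,0,0.0015,0],[-0.0026,0,0.0015,0]]
  ]
}}

```text
time: 30.95
ee_pos: [0.5478, -0.0104, 0.1435]
tcp_rot: [180.0, 0.0, -94.8]
wrist_force: [0.1, -1.0, -1.6]
opening: 0.0173
grasp_force: 24.3
```

>>> {"op": "play_rows", "data": {
  "steps": [
    [[-0.0017,0,0.001,0],[-0.0017,0,0.001,0],[-0.0017,0,0.001,0],[-0.0017,0,0.001,0],[-0.0017,0,0.001,0]]
  ]
}}

```text
time: 31.37
ee_pos: [0.5485, -0.002, 0.1386]
tcp_rot: [-180.0, 0.0, -94.8]
wrist_force: [-0.1, -1.4, -2.0]
opening: 0.0175
grasp_force: 24.3
```

```bash
python3 -c "
from rod import *
band(shot('scene'))"
```

```text
yel rel grip [-33.9  15.2]
yel rel grip [ 24.7 -12.7]
th handle 25.5
grip rel mouth s,lat,z -50.0 0.4 30.2 [-0.3 -0.6 -2.2]
```

>>> {"op": "play_rows", "data": {
  "steps": [
    [[-0.0009,0,0.0005,0],[-0.0009,0,0.0005,0],[-0.0009,0,0.0005,0],[-0.0009,0,0.0005,0],[0,0,0,0]]
  ]
}}

```text
time: 31.83
ee_pos: [0.5488, 0.0016, 0.1366]
tcp_rot: [180.0, 0.0, -94.8]
wrist_force: [0.1, -0.6, -1.9]
opening: 0.0175
grasp_force: 24.3
```

>>> {"op": "play_rows", "data": {
  "steps": [
    [[-0.0009,0,0.0005,0],[-0.0009,0,0.0005,0],[0,0,0,0],[0,0,0,0],[0,0,0,0]]
  ]
}}

```text
time: 32.25
ee_pos: [0.5489, 0.0033, 0.1356]
tcp_rot: [180.0, 0.0, -94.8]
wrist_force: [-0.6, -0.1, -2.4]
opening: 0.0176
grasp_force: 24.2
```

>>> {"op": "play_rows", "data": {
  "steps": [
    [[-0.0009,0,0.0005,0],[-0.0009,0,0.0005,0],[0,0,0,0],[0,0,0,0],[0,0,0,0]]
  ]
}}

```text
time: 32.67
ee_pos: [0.5491, 0.0051, 0.1347]
tcp_rot: [180.0, 0.0, -94.8]
wrist_force: [0.0, -0.7, -2.1]
opening: 0.0174
grasp_force: 24.2
```

>>> {"op": "play_rows", "data": {
  "steps": [
    [[-0.0009,0,0.0005,0],[-0.0009,0,0.0005,0],[0,0,0,0],[0,0,0,0],[0,0,0,0]]
  ]
}}

```text
time: 33.08
ee_pos: [0.5492, 0.0059, 0.1343]
tcp_rot: [-180.0, -0.1, -94.8]
wrist_force: [-1.8, -7.0, 1.6]
opening: 0.0175
grasp_force: 24.8
```

>>> {"op": "play_rows", "data": {
  "steps": [
    [[-0.0005,0,0.0003,0],[0,0,0,0],[0,0,0,0],[0,0,0,0],[0,0,0,0]]
  ]
}}

```text
time: 33.5
ee_pos: [0.5492, 0.0059, 0.1343]
tcp_rot: [-179.9, -0.2, -94.8]
wrist_force: [-2.8, -9.9, 4.4]
opening: 0.0176
grasp_force: 25.2
```

```bash
python3 - <<'E'
from rod import *
s=shot('scene');band(s)
cv2.imwrite('pics/r2.png',cv2.convertScaleAbs(cv2.resize(s['img'][150:220,225:340],None,fx=6.9,fy=6.9,interpolation=2),alpha=1.6))
E
```

```text
yel rel grip [-33.5  14.6]
yel rel grip [ 25.  -12.8]
th handle 25.1
grip rel mouth s,lat,z -42.2 0.2 26.1 [-2.5 -9.3  4.1]
```

View pics/r2.png

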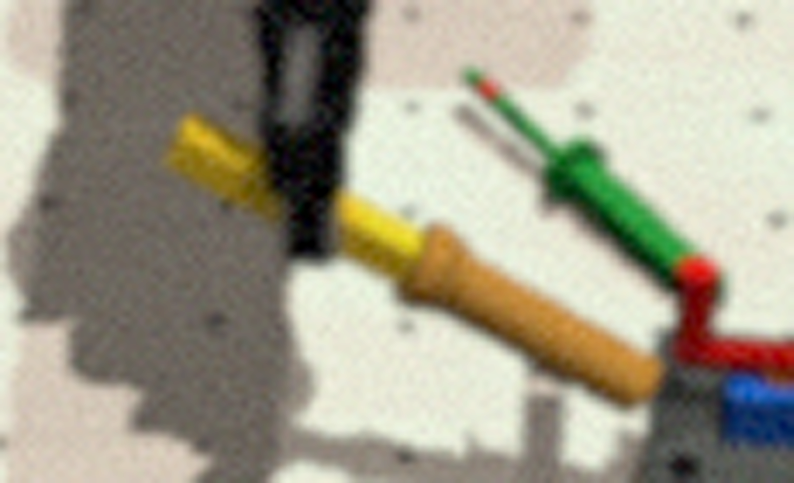

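The collar sits on the tube's mouth (seam at about (425,265) in the crop) with about 10 N resistance and no more travel. Now I draw the rod back along the tube axis.

>>> {"op": "play_rows", "data": {
  "steps": [
    [[0.002,0,-0.0012,0],[0.004,0,-0.0023,0],[0.006,0,-0.0035,0],[0.006,0,-0.0035,0],[0.006,0,-0.0035,0]]
  ]
}}

```text
time: 33.97
ee_pos: [0.5472, -0.0172, 0.1477]
tcp_rot: [180.0, 0.0, -94.8]
wrist_force: [0.4, 0.3, -2.7]
opening: 0.0174
grasp_force: 24.1
```

>>> {"op": "play_rows", "data": {
  "steps": [
    [[0.006,0,-0.0035,0],[0.006,0,-0.0035,0],[0.006,0,-0.0035,0],[0.006,0,-0.0035,0],[0.006,0,-0.0035,0]]
  ]
}}

```text
time: 34.38
ee_pos: [0.5447, -0.0472, 0.1652]
tcp_rot: [180.0, 0.0, -94.8]
wrist_force: [-0.1, 1.2, -2.2]
opening: 0.0174
grasp_force: 24.1
```

>>> {"op": "play_rows", "data": {
  "steps": [
    [[0.004,0,-0.0023,0],[0.002,0,-0.0012,0],[0,0,0,0],[0,0,0,0],[0,0,0,0]]
  ]
}}

```text
time: 34.8
ee_pos: [0.5443, -0.0525, 0.1684]
tcp_rot: [-180.0, -0.0, -94.8]
wrist_force: [0.4, -1.3, -1.7]
opening: 0.0177
grasp_force: 24.3
```

```bash
python3 -c "
from rod import *
band(shot('scene'))"
```

```text
band rel grip [104.1 -55.5] r 117.9 th 28.1
yel rel grip [-34.3  15.1]
yel rel grip [ 24.9 -12.8]
th handle 25.3
grip rel mouth s,lat,z -100.8 0.3 60.2 [-0.3 -2.  -1.8]
```

>>> {"op": "play_rows", "data": {
  "steps": [
    [[0.0008,0,0.0025,0],[0.0008,0,0.0025,0],[0.0008,0,0.0025,0],[0.0008,0,0.0025,0],[0.0008,0,0.0025,0]]
  ]
}}

```text
time: 35.27
ee_pos: [0.544, -0.0564, 0.1559]
tcp_rot: [-180.0, 0.0, -94.8]
wrist_force: [-0.9, -1.0, 2.4]
opening: 0.0176
grasp_force: 24.6
```

>>> {"op": "play_rows", "data": {
  "steps": [
    [[0.001,0,0.0025,0],[0.001,0,0.0025,0],[0.001,0,0.0025,0],[0.001,0,0.0025,0],[0.001,0,0.0025,0]]
  ]
}}

```text
time: 35.68
ee_pos: [0.5436, -0.0616, 0.1432]
tcp_rot: [-180.0, -0.0, -94.8]
wrist_force: [-0.4, -0.4, 1.9]
opening: 0.0178
grasp_force: 24.3
```

```bash
python3 -c "
from rod import *
band(shot('scene'))"
```

```text
band rel grip [110.1 -39.7] r 117.0 th 19.8
yel rel grip [-35.5  10.8]
yel rel grip [26.2 -8.4]
th handle 17.3
grip rel mouth s,lat,z -110.2 0.4 34.5 [ 0.6 -1.4  1.6]
```

>>> {"op": "play_rows", "data": {
  "steps": [
    [[0.0008,0,0.0025,0],[0.0008,0,0.0025,0],[0.0008,0,0.0025,0],[0.0008,0,0.0025,0],[0.0008,0,0.0025,0]]
  ]
}}

```text
time: 36.15
ee_pos: [0.5432, -0.0656, 0.1306]
tcp_rot: [180.0, -0.0, -94.8]
wrist_force: [-0.7, -0.9, 1.5]
opening: 0.0174
grasp_force: 24.1
```

>>> {"op": "play_rows", "data": {
  "steps": [
    [[0.0008,0,0.0025,0],[0.0008,0,0.0025,0],[0.0008,0,0.0025,0],[0.0008,0,0.0025,0],[0.0008,0,0.0025,0]]
  ]
}}

```text
time: 36.57
ee_pos: [0.5428, -0.0692, 0.118]
tcp_rot: [180.0, 0.0, -94.8]
wrist_force: [1.3, 1.2, 1.5]
opening: 0.0179
grasp_force: 24.0
```

```bash
python3 -c "
from rod import *
band(shot('scene'))"
```

```text
band rel grip [118.  -15.9] r 119.0 th 7.7
yel rel grip [-36.4   3.4]
yel rel grip [26.5 -2.5]
th handle 5.4
grip rel mouth s,lat,z -117.8 0.5 9.4 [0.3 1.7 0.7]
```

>>> {"op": "play_rows", "data": {
  "steps": [
    [[0.0003,0,0.0025,0],[0.0003,0,0.0025,0],[0.0003,0,0.0025,0],[0.0003,0,0.0025,0],[0.0003,0,0.002,0]]
  ]
}}

```text
time: 37.03
ee_pos: [0.5427, -0.0711, 0.1061]
tcp_rot: [180.0, -0.0, -94.8]
wrist_force: [0.2, 0.6, 1.1]
opening: 0.0178
grasp_force: 24.1
```

```bash
python3 -c "
from rod import *
band(shot('scene'))"
```

```text
band rel grip [117.7  -4.5] r 117.8 th 2.2
yel rel grip [-36.5   0.1]
yel rel grip [26.5 -0. ]
th handle 0.1
grip rel mouth s,lat,z -119.6 0.4 -2.5 [0.4 0.  0.8]
```

>>> {"op": "play_rows", "data": {
  "steps": [
    [[0,0,0.002,0],[0,0,0.0015,0],[0,0,0.001,0],[0,0,0,0],[0,0,0,0]]
  ]
}}

```text
time: 37.5
ee_pos: [0.5427, -0.071, 0.1019]
tcp_rot: [180.0, -0.0, -94.8]
wrist_force: [-0.7, -1.2, 0.5]
opening: 0.0174
grasp_force: 24.0
```

>>> {"op": "play_rows", "data": {
  "steps": [
    [[0.001,0,-0.003,0],[0.004,0,0,0],[0.008,0,0,0],[0.012,0,0,0],[0.012,0,0,0]]
  ]
}}

```text
time: 37.92
ee_pos: [0.5395, -0.1089, 0.1048]
tcp_rot: [180.0, -0.0, -94.8]
wrist_force: [-0.1, -0.4, -1.1]
opening: 0.0175
grasp_force: 23.7
```

>>> {"op": "play_rows", "data": {
  "steps": [
    [[0.012,0,0,0],[0.012,0,0,0],[0.005,0,0,0],[0,0,0,0],[0,0,0,0]]
  ]
}}

```text
time: 38.33
ee_pos: [0.5371, -0.1372, 0.1048]
tcp_rot: [180.0, 0.0, -94.8]
wrist_force: [-0.4, 0.4, -0.6]
opening: 0.0172
grasp_force: 23.7
```

```bash
python3 - <<'E'
from rod import *
s=shot('scene');band(s)
rod()
im=s['img'][150:220,150:300]; cv2.imwrite('pics/r3.png',im)
# tip by brightness profile along predicted axis in scene
e=bot.get_obs()['ee_pos']; psi=np.radians(bot.get_obs()['tcp_rot'][2]); u=-np.array([np.cos(psi),np.sin(psi),0]); g=e+[0,0,.0168]
for d in range(100,160,3):
    p=proj(s,g+u*d/1000)[0]; x,y=p; print(d,p.round(1),[s['img'][int(round(y))+k,int(round(x))].tolist() for k in(-3,-1,0,1,3)])
E
```

```text
band rel grip [116.2  -1.1] r 116.2 th 0.5
yel rel grip [-37.5  -1.6]
yel rel grip [25.1  0.7]
th handle -2.1
grip rel mouth s,lat,z -185.4 0.2 -3.3 [ 0.8 -0.2 -1.3]
[ 0.53719481 -0.13677195  0.10486314] [ 1.79996993e+02  1.11269997e-02 -9.48153070e+01] [ 0.8 -0.2 -1.3] 0.017630590408391236
0 hEnd,hMid,hFront,redband,tip [[196.6, 183.0], [214.9, 184.4], [233.4, 185.8], [263.7, 188.0], [268.5, 188.4]]
15 hEnd,hMid,hFront,redband,tip [[196.8, 178.8], [214.9, 184.1], [233.0, 189.5], [262.1, 198.1], [266.7, 199.4]]
30 hEnd,hMid,hFront,redband,tip [[198.2, 174.9], [215.0, 183.9], [231.5, 192.8], [257.5, 206.8], [261.5, 209.0]]
yel [([463.7, 148.6], [453, 142, 22, 14, 243]), ([202.4, 184.0], [196, 179, 15, 10, 112]), ([225.4, 185.0], [219, 180, 15, 10, 116])]
red [([295.3, 162.7], [295, 162, 2, 2, 3]), ([259.7, 188.1], [258, 187, 4, 3, 9])]
[-0.055 -0.004  0.006]
100 [253.4 187.3] [[142, 154, 151], [120, 132, 129], [109, 116, 119], [87, 92, 95], [125, 133, 131]]
103 [254.5 187.4] [[139, 150, 144], [126, 137, 134], [110, 120, 121], [94, 100, 101], [126, 135, 132]]
106 [255.7 187.5] [[141, 1
[... 1101 characters left out ...]
3, 147], [136, 149, 143], [127, 137, 134], [125, 138, 133], [134, 147, 141]]
142 [269.4 188.5] [[139, 150, 147], [136, 150, 144], [135, 146, 144], [142, 152, 149], [134, 147, 146]]
145 [270.5 188.6] [[142, 152, 149], [142, 152, 148], [139, 152, 148], [137, 149, 145], [139, 151, 147]]
148 [271.7 188.7] [[142, 153, 149], [144, 156, 149], [141, 152, 148], [136, 149, 145], [137, 150, 146]]
151 [272.8 188.8] [[137, 149, 145], [140, 152, 146], [140, 151, 148], [137, 148, 145], [141, 153, 148]]
154 [274.  188.8] [[141, 153, 151], [141, 154, 148], [137, 147, 145], [141, 154, 151], [141, 152, 150]]
157 [275.1 188.9] [[140, 153, 147], [140, 151, 146], [137, 151, 146], [140, 151, 146], [136, 150, 144]]
```

The rod is out and level (band 0.5° below level, tip about 137 mm from the grip). Next I turn it towards the magnifier at reading height.

>>> {"op": "play_rows", "data": {
  "steps": [
    [[0,0,-0.002,0.0991],[0,0,-0.002,0.0991],[0,0,-0.002,0.0991],[0,0,-0.002,0.0991],[0,0,-0.002,0.0991]]
  ]
}}

```text
time: 38.85
ee_pos: [0.5373, -0.1361, 0.115]
tcp_rot: [180.0, 0.0, -123.4]
wrist_force: [-0.7, 0.8, -1.3]
opening: 0.0175
grasp_force: 23.7
```

>>> {"op": "play_rows", "data": {
  "steps": [
    [[0,0,-0.002,0.0991],[0,0,-0.002,0.0991],[0,0,-0.002,0.0991],[0,0,-0.002,0.0991],[0,0,-0.002,0.0991]]
  ]
}}

```text
time: 39.27
ee_pos: [0.5373, -0.136, 0.125]
tcp_rot: [180.0, 0.0, -151.8]
wrist_force: [-0.2, -0.4, -1.7]
opening: 0.0173
grasp_force: 23.7
```

>>> {"op": "play_rows", "data": {
  "steps": [
    [[0,0,-0.002,0.0991],[0,0,-0.002,0.0991],[0,0,-0.002,0.0991],[0,0,-0.002,0.0991],[0,0,0,0.0991]]
  ]
}}

```text
time: 39.68
ee_pos: [0.5375, -0.1361, 0.1334]
tcp_rot: [-180.0, 0.0, 179.8]
wrist_force: [0.0, -0.1, -0.8]
opening: 0.0177
grasp_force: 23.7
```

>>> {"op": "play_rows", "data": {
  "steps": [
    [[0.006,-0.012,0,0],[0.006,-0.018,0,0],[0.006,-0.02,0,0],[0.006,-0.02,0,0],[0.006,-0.02,0,0]]
  ]
}}

```text
time: 40.1
ee_pos: [0.5067, -0.2276, 0.1329]
tcp_rot: [-180.0, -0.0, -179.7]
wrist_force: [0.6, -0.4, -1.1]
opening: 0.0179
grasp_force: 23.7
```

>>> {"op": "play_rows", "data": {
  "steps": [
    [[0,-0.018,0,0],[0,-0.016,0,0],[0,-0.014,0,0],[0,-0.012,0,0],[0,-0.01,0,0]]
  ]
}}

```text
time: 40.52
ee_pos: [0.5072, -0.2978, 0.1328]
tcp_rot: [180.0, -0.0, -179.9]
wrist_force: [0.2, 0.6, -0.6]
opening: 0.0172
grasp_force: 23.7
```

>>> {"op": "play_rows", "data": {
  "steps": [
    [[0,0,0,0],[0,0,0,0],[0,0,0,0],[0,0,0,0],[0,0,0,0]]
  ]
}}

```text
time: 40.93
ee_pos: [0.5075, -0.2961, 0.133]
tcp_rot: [180.0, 0.0, -179.9]
wrist_force: [-0.4, -0.7, -0.4]
opening: 0.0176
grasp_force: 23.7
```

```bash
python3 - <<'E'
from rod import *
o=bot.get_obs(); e=o['ee_pos']; print(e,o['tcp_rot'],o['q'].round(1))
t=shot('top');s=shot('scene')
psi=np.radians(o['tcp_rot'][2]);u=-np.array([np.cos(psi),np.sin(psi),0]);g=e+[0,0,.0168]; print('tip est',g+.1375*u)
for n,c in(('top',t),('scene',s)):
    print(n,'pred band,tip',proj(c,[g+.117*u,g+.1375*u]).round(1).tolist(),'red',[b for b in blobs(c,(0,90,35),(10,255,255)) if (330<b[0][0]<390 if n=='top' else 80<b[0][0]<200)])
    print(' reading',proj(c,[.645,-.318,.15]).round(1).tolist(),'lens pred',proj(c,[.645,-.318,.225]).round(1).tolist(),'yel',[b for b in blobs(c,(20,120,50),(34,255,255),20)])
im=s['img']; g2=cv2.cvtColor(im,cv2.COLOR_BGR2GRAY)
# ring ellipse in scene and top: fit from bright ring pixels
for n,c,box in(('scene',s,(100,155,165,190)),('top',t,(340,118,390,165))):
    x0,y0,x1,y1=box; gr=cv2.cvtColor(c['img'],cv2.COLOR_BGR2GRAY)[y0:y1,x0:x1]
    best=[proj(c,[[.645+.042*np.cos(a),-.318+.042*np.sin(a),.225] for a in np.linspace(0,2*np.pi,9)[:-1]]).round(1).tolist()]
    print(n,best)
a=cv2.resize(s['img'][150:240,90:190],None,fx=4,fy=4,interpolation=2);b=cv2.resize(t['img'][105:195,310:410],None,fx=4,fy=4,interpolation=2)
cv2.imwrite('pics/m1.png',cv2.convertScaleAbs(np.hstack([a,b]),alpha=1.5))
E
```

```text
[ 0.50746463 -0.29612172  0.1329698 ] [ 1.79997829e+02  2.81262379e-03 -1.79905387e+02] [-30.3   9.3   3.9  84.7   0.  -30.4]
tip est [ 0.64496444 -0.29589467  0.1497698 ]
top pred band,tip [[347.1, 155.7], [346.8, 147.6]] red [([347.4, 156.2], [346, 154, 4, 5, 9])]
 reading [[355.6, 147.5]] lens pred [[364.3, 141.3]] yel [([348.3, 188.1], [345, 185, 9, 9, 46]), ([349.8, 218.5], [346, 210, 9, 16, 104])]
scene pred band,tip [[146.2, 193.8], [143.9, 198.8]] red [([147.0, 193.1], [146, 192, 3, 3, 7])]
 reading [[135.0, 198.5]] lens pred [[129.0, 172.7]] yel [([385.9, 16.7], [381, 13, 11, 9, 22]), ([463.6, 148.6], [453, 141, 23, 15, 246]), ([157.1, 169.1], [152, 161, 10, 15, 85])]
scene [[[123.1, 182.9], [137.5, 180.2], [146.6, 173.1], [145.1, 166.1], [134.6, 163.1], [121.0, 165.6], [111.7, 172.3], [112.3, 179.6]]]
top [[[363.6, 123.5], [351.1, 128.8], [346.3, 141.5], [352.1, 154.2], [365.1, 159.4], [377.6, 153.9], [382.3, 141.1], [376.4, 128.6]]]
```

>>> {"op": "play_rows", "data": {
  "steps": [
    [[0,-0.006,0,0],[0,-0.007,0,0],[0,-0.006,0,0],[0,-0.003,0,0],[0,0,0,0]]
  ]
}}

```text
time: 41.45
ee_pos: [0.5072, -0.3197, 0.1327]
tcp_rot: [180.0, -0.0, 180.0]
wrist_force: [0.3, 0.2, -0.6]
opening: 0.0178
grasp_force: 23.7
```

>>> {"op": "play_rows", "data": {
  "steps": [
    [[0,0,0,0],[0,0,0,0],[0,0,0,0],[0,0,0,0],[0,0,0,0]]
  ]
}}

```text
time: 41.87
ee_pos: [0.5074, -0.3186, 0.133]
tcp_rot: [-180.0, 0.0, -179.9]
wrist_force: [0.0, 0.2, -0.6]
opening: 0.0176
grasp_force: 23.7
```

```bash
python3 - <<'E'
from rod import *
o=bot.get_obs(); e=o['ee_pos']; print(e,o['tcp_rot'])
t=shot('top');s=shot('scene')
psi=np.radians(o['tcp_rot'][2]);u=-np.array([np.cos(psi),np.sin(psi),0]);g=e+[0,0,.0168]; print('tip est',g+.1375*u)
for n,c in(('top',t),('scene',s)):
    print(n,'pred band,tip',proj(c,[g+.117*u,g+.1375*u]).round(1).tolist(),'red',[b for b in blobs(c,(0,70,30),(12,255,255)) if (330<b[0][0]<390 and b[0][1]<200 if n=='top' else 80<b[0][0]<200)])
# lens: score ring-circle brightness/darkness contrast in first top image via gradient along projected circles
c=np.load('pics/top.npy',allow_pickle=True).item(); gr=cv2.GaussianBlur(cv2.cvtColor(c['img'],cv2.COLOR_BGR2GRAY),(0,0),.6).astype(np.float32)
gx,gy=cv2.Sobel(gr,5,1,0),cv2.Sobel(gr,5,0,1); mag=np.hypot(gx,gy)
A=np.linspace(0,2*np.pi,90); best=[]
for x in np.arange(.636,.655,.001):
  for y in np.arange(-.327,-.309,.001):
    p=proj(c,np.c_[x+.042*np.cos(A),y+.042*np.sin(A),A*0+.225]).astype(np.float32)
    v=cv2.remap(mag,p[:,:1],p[:,1:],1); best.append((float(np.mean(np.minimum(v,80))),round(x,3),round(y,3)))
print(sorted(best)[-6:])
E
```

```text
[ 0.50739799 -0.31857898  0.13298712] [-1.79997136e+02  6.39912528e-03 -1.79946404e+02]
tip est [ 0.64489793 -0.31845036  0.14978712]
top pred band,tip [[356.1, 155.7], [355.8, 147.5]] red [([355.3, 157.7], [355, 157, 2, 2, 3])]
scene pred band,tip [[137.4, 193.5], [134.9, 198.5]] red [([119.2, 2.5], [119, 1, 2, 4, 4]), ([123.2, 0.8], [122, 0, 3, 2, 4]), ([132.7, 0.7], [132, 0, 2, 2, 3]), ([124.9, 4.6], [122, 3, 6, 6, 10]), ([121.8, 5.8], [121, 5, 2, 3, 4]), ([112.5, 64.9], [111, 63, 4, 5, 8]), ([119.7, 70.8], [116, 67, 9, 8, 16]), ([117.0, 74.7], [116, 74, 3, 2, 3]), ([122.0, 78.4], [121, 77, 3, 4, 7]), ([138.2, 108.6], [137, 108, 4, 3, 5]), ([144.0, 108.0], [143, 108, 3, 1, 3]), ([149.7, 183.0], [149, 182, 2, 3, 3]), ([138.5, 192.9], [137, 191, 4, 5, 15])]
[(68.87230682373047, np.float64(0.644), np.float64(-0.318)), (69.28170776367188, np.float64(0.646), np.float64(-0.318)), (69.57051086425781, np.float64(0.648), np.float64(-0.317)), (69.6890640258789, np.float64(0.645), np.float64(-0.318)), (70.00994110107422, np.float64(0.647), np.float64(-0.318)), (70.39070129394531, np.float64(0.647), np.float64(-0.317))]
```

>>> {"op": "play_rows", "data": {
  "steps": [
    [[-0.001,0.0006,0,0],[0,0,0,0],[0,0,0,0],[0,0,0,0],[0,0,0,0]]
  ]
}}

```text
time: 42.38
ee_pos: [0.5083, -0.3181, 0.1329]
tcp_rot: [-180.0, -0.0, -180.0]
wrist_force: [0.1, -0.3, -0.6]
opening: 0.0173
grasp_force: 23.7
```

>>> {"op": "play_rows", "data": {
  "steps": [
    [[0,0,0,0],[0,0,0,0],[0,0,0,0],[0,0,0,0],[0,0,0,0]]
  ]
}}

```text
time: 42.8
ee_pos: [0.5083, -0.3182, 0.1329]
tcp_rot: [-180.0, 0.0, -180.0]
wrist_force: [0.1, 0.3, -0.7]
opening: 0.0175
grasp_force: 23.7
```

```bash
python3 -c "
from workcell import bot
o=bot.get_obs();print(o['ee_pos'],o['wrist_force']);print(bot.job_done())"
```

```text
[ 0.50834663 -0.31815084  0.13289629] [ 0.120875    0.27042077 -0.66030571]
the job is handed in; nothing more can be done
None
```

I handed the job in at about 43 s: cartridge seated, lever shut to its stop, and the rod pushed in until its collar stopped at about 10 N, drawn right out, and held level with its tip within about 2 mm of the reading point by my estimate (no verdict came back).

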